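Charge the tissue mill with grinding balls

TASK

Charge the tissue mill: lift its hood by the black knob until it is open to its stop, drop one steel grinding ball from the blue tray into each of the three bores, one ball at a time and each let go from just above its bore, then bring the hood down until you feel it stop fully shut, and let go. Leave the white ceramic ball in the tray, and do not disturb the things standing round about.

Things in the scene. Friction and masses are not known exactly. Their poses are not given: they have to be found in the camera images.
- mill: white bench-top tissue mill, 180 mm deep (x), 200 mm wide (y), flat deck 100 mm above the worktop; fixed. Origin under its centre on the worktop; its x axis points away from the front fascia towards the hinge at the back, y along the hinge, z up. An aluminium block with three bores in a row along y is let into the deck, 22 mm behind the mill's centre
- bore_A (a point): centre of the mouth of the left-hand (+y) of the mill's three grinding bores; round bore 30 mm wide with a chamfered mouth, 34 mm deep from this point, axis vertical, closed bottom. The mouth is 99 mm above the worktop, flush with the flat deck. Axes as the mill's. A ball lying in the bore has its centre 24 mm below this point
- bore_B (a point): centre of the mouth of the middle of the mill's three grinding bores; round bore 30 mm wide with a chamfered mouth, 34 mm deep from this point, axis vertical, closed bottom. The mouth is 99 mm above the worktop, flush with the flat deck. Axes as the mill's. A ball lying in the bore has its centre 24 mm below this point
- bore_C (a point): centre of the mouth of the right-hand (-y) of the mill's three grinding bores; round bore 30 mm wide with a chamfered mouth, 34 mm deep from this point, axis vertical, closed bottom. The mouth is 99 mm above the worktop, flush with the flat deck. Axes as the mill's. A ball lying in the bore has its centre 24 mm below this point
- hood (a joint): angle of the mill's hood in rad: 0 fully shut (lying on the deck, over the bores), 1.22 open to its stop. White frame with a clear pane, 150 mm from hinge to front edge, 184 mm wide, 14 mm thick, 0.16 kg. Its stiff hinge holds it wherever it is left (about 2 to 3 N at the knob moves it); it may stand a little ajar at the start
- hood_hinge (a point): middle of the hood's hinge line, 108 mm above the worktop, 58 mm behind the row of bores; the line runs along the mill's y. Even open to its stop the hood leans forward over the bores (front edge 52 mm before the hinge line, 141 mm above it): reach the bores from the front, tool leaning back 25 to 45 degrees towards the robot
- hood_knob (a point): centre of the black ball knob, 25 mm in diameter, on a thin 9 mm steel stem on the hood near its front edge; in the hood's own frame it is 131 mm in front of the hinge line and 44 mm above it (37 mm above the hood's upper face). It turns about the hinge with the hood. Axes as the hood's
- ball_tray: blue plastic tray for balls, 110 mm (x) by 155 mm (y), fixed, origin under its centre on the worktop; top face 14 mm high, with a rim 2 mm higher round its edge and six shallow round seats, 45 mm apart, in 2 rows (along its y) of 3, each 13 mm wide; a ball sinks 2.4 mm into one. Four of them hold balls
- steel_ball_1: dark grey steel grinding ball, 20 mm in diameter, about 33 g, origin at its centre; it lies in one of the seats of the blue tray with its centre 22 mm above the worktop, 8 mm above the tray's top face
- steel_ball_2: dark grey steel grinding ball, 20 mm in diameter, about 33 g, origin at its centre; it lies in one of the seats of the blue tray with its centre 22 mm above the worktop, 8 mm above the tray's top face
- steel_ball_3: dark grey steel grinding ball, 20 mm in diameter, about 33 g, origin at its centre; it lies in one of the seats of the blue tray with its centre 22 mm above the worktop, 8 mm above the tray's top face
- white_ball: white ceramic ball, 20 mm in diameter, in a seat of the blue tray like the steel ones; origin at its centre. It stays in its seat
- blue_cap_vial: bystander: white vial with a blue cap, 33 x 31 x 104 mm, standing loose to the right of the mill; origin under its centre
- loose_cap: bystander: white screw cap, 50 mm wide, 18 mm high, loose on the worktop to the left of the tray; origin under its centre
- marker_pen: bystander: black marker, 140 x 14 x 16 mm, lying loose on the worktop; origin under its centre

How it is judged (in metres and radians):
On the way, in this order (a step that is already met when the one before it is completed fails the run):
1. the hood is open to its stop (within 0.12 rad) (value of joint hood above 1.1 rad), for 0.2 s.
2. a first steel ball lies in one of the bores ((((horizontal distance between steel_ball_1 and bore_A below 0.01 m and z of steel_ball_1 in the frame of bore_A below -0.016 m) or (horizontal distance between steel_ball_2 and bore_A below 0.01 m and z of steel_ball_2 in the frame of bore_A below -0.016 m) or (horizontal distance between steel_ball_3 and bore_A below 0.01 m and z of steel_ball_3 in the frame of bore_A below -0.016 m)) or ((horizontal distance between steel_ball_1 and bore_B below 0.01 m and z of steel_ball_1 in the frame of bore_B below -0.016 m) or (horizontal distance between steel_ball_2 and bore_B below 0.01 m and z of steel_ball_2 in the frame of bore_B below -0.016 m) or (horizontal distance between steel_ball_3 and bore_B below 0.01 m and z of steel_ball_3 in the frame of bore_B below -0.016 m)) or ((horizontal distance between steel_ball_1 and bore_C below 0.01 m and z of steel_ball_1 in the frame of bore_C below -0.016 m) or (horizontal distance between steel_ball_2 and bore_C below 0.01 m and z of steel_ball_2 in the frame of bore_C below -0.016 m) or (horizontal distance between steel_ball_3 and bore_C below 0.01 m and z of steel_ball_3 in the frame of bore_C below -0.016 m)))), for 0.2 s.
3. steel balls lie in two of the bores (((((horizontal distance between steel_ball_1 and bore_A below 0.01 m and z of steel_ball_1 in the frame of bore_A below -0.016 m) or (horizontal distance between steel_ball_2 and bore_A below 0.01 m and z of steel_ball_2 in the frame of bore_A below -0.016 m) or (horizontal distance between steel_ball_3 and bore_A below 0.01 m and z of steel_ball_3 in the frame of bore_A below -0.016 m)) and ((horizontal distance between steel_ball_1 and bore_B below 0.01 m and z of steel_ball_1 in the frame of bore_B below -0.016 m) or (horizontal distance between steel_ball_2 and bore_B below 0.01 m and z of steel_ball_2 in the frame of bore_B below -0.016 m) or (horizontal distance between steel_ball_3 and bore_B below 0.01 m and z of steel_ball_3 in the frame of bore_B below -0.016 m))) or (((horizontal distance between steel_ball_1 and bore_A below 0.01 m and z of steel_ball_1 in the frame of bore_A below -0.016 m) or (horizontal distance between steel_ball_2 and bore_A below 0.01 m and z of steel_ball_2 in the frame of bore_A below -0.016 m) or (horizontal distance between steel_ball_3 and bore_A below 0.01 m and z of steel_ball_3 in the frame of bore_A below -0.016 m)) and ((horizontal distance between steel_ball_1 and bore_C below 0.01 m and z of steel_ball_1 in the frame of bore_C below -0.016 m) or (horizontal distance between steel_ball_2 and bore_C below 0.01 m and z of steel_ball_2 in the frame of bore_C below -0.016 m) or (horizontal distance between steel_ball_3 and bore_C below 0.01 m and z of steel_ball_3 in the frame of bore_C below -0.016 m))) or (((horizontal distance between steel_ball_1 and bore_B below 0.01 m and z of steel_ball_1 in the frame of bore_B below -0.016 m) or (horizontal distance between steel_ball_2 and bore_B below 0.01 m and z of steel_ball_2 in the frame of bore_B below -0.016 m) or (horizontal distance between steel_ball_3 and bore_B below 0.01 m and z of steel_ball_3 in the frame of bore_B below -0.016 m)) and ((horizontal distance between steel_ball_1 and bore_C below 0.01 m and z of steel_ball_1 in the frame of bore_C below -0.016 m) or (horizontal distance between steel_ball_2 and bore_C below 0.01 m and z of steel_ball_2 in the frame of bore_C below -0.016 m) or (horizontal distance between steel_ball_3 and bore_C below 0.01 m and z of steel_ball_3 in the frame of bore_C below -0.016 m))))), for 0.2 s.
4. a steel ball lies in each of the three bores (((horizontal distance between steel_ball_1 and bore_A below 0.01 m and z of steel_ball_1 in the frame of bore_A below -0.016 m) or (horizontal distance between steel_ball_2 and bore_A below 0.01 m and z of steel_ball_2 in the frame of bore_A below -0.016 m) or (horizontal distance between steel_ball_3 and bore_A below 0.01 m and z of steel_ball_3 in the frame of bore_A below -0.016 m)) and ((horizontal distance between steel_ball_1 and bore_B below 0.01 m and z of steel_ball_1 in the frame of bore_B below -0.016 m) or (horizontal distance between steel_ball_2 and bore_B below 0.01 m and z of steel_ball_2 in the frame of bore_B below -0.016 m) or (horizontal distance between steel_ball_3 and bore_B below 0.01 m and z of steel_ball_3 in the frame of bore_B below -0.016 m)) and ((horizontal distance between steel_ball_1 and bore_C below 0.01 m and z of steel_ball_1 in the frame of bore_C below -0.016 m) or (horizontal distance between steel_ball_2 and bore_C below 0.01 m and z of steel_ball_2 in the frame of bore_C below -0.016 m) or (horizontal distance between steel_ball_3 and bore_C below 0.01 m and z of steel_ball_3 in the frame of bore_C below -0.016 m))), for 0.2 s.
5. the hood is fully shut (value of joint hood below 0.03 rad), for 0.2 s.
At the end, for the whole second after the job is handed in: a steel ball lies in each of the three bores (centre at least 16 mm below the mouth), the hood is shut (within 0.03 rad), the white ball is in its seat (within 12 mm of its start) and the vial, screw cap and marker are within 30 mm of where they stood (all of step 4 and value of joint hood below 0.03 rad and distance of white_ball from where it was at the start of the episode below 0.012 m and distance of each of blue_cap_vial, loose_cap, marker_pen from where it was at the start of the episode below 0.03 m); the robot touches nothing.
It fails at once if a steel ball falls into a bore from more than about 5 cm above its mouth (it comes down there faster than 1.3 m/s) ((linear speed of steel_ball_1 above 1.3 m/s and horizontal distance between steel_ball_1 and bore_A below 0.015 m) or (linear speed of steel_ball_1 above 1.3 m/s and horizontal distance between steel_ball_1 and bore_B below 0.015 m) or (linear speed of steel_ball_1 above 1.3 m/s and horizontal distance between steel_ball_1 and bore_C below 0.015 m) or (linear speed of steel_ball_2 above 1.3 m/s and horizontal distance between steel_ball_2 and bore_A below 0.015 m) or (linear speed of steel_ball_2 above 1.3 m/s and horizontal distance between steel_ball_2 and bore_B below 0.015 m) or (linear speed of steel_ball_2 above 1.3 m/s and horizontal distance between steel_ball_2 and bore_C below 0.015 m) or (linear speed of steel_ball_3 above 1.3 m/s and horizontal distance between steel_ball_3 and bore_A below 0.015 m) or (linear speed of steel_ball_3 above 1.3 m/s and horizontal distance between steel_ball_3 and bore_B below 0.015 m) or (linear speed of steel_ball_3 above 1.3 m/s and horizontal distance between steel_ball_3 and bore_C below 0.015 m)).
It fails at once if the white ball is taken out of its seat (moved over 20 mm) (distance of white_ball from where it was at the start of the episode above 0.02 m).
It fails at once if the vial, the screw cap or the marker is pushed over 50 mm away, or the vial is knocked over (distance of any of blue_cap_vial, loose_cap, marker_pen from where it was at the start of the episode above 0.05 m or angle between blue_cap_vial's own z axis and vertical above 0.6 rad).
It also fails if it takes over 72 s, if anything falls off the work surface, if the arm or the gripper's body presses on something with over 40 N, if the wrist force passes 120 N, or if a joint passes its speed limit or range.

ROBOT

A 6-joint arm with a two-finger parallel gripper is mounted at the origin on a cart in front of the work surface, level with it; the furniture and walls round the work are solid. World frame = base frame: x ahead of the robot, y to its left, z up, the work surface at z = 0. Lengths are in m, angles in degrees, forces in N, time in s.
With the tool pointing down it reaches from about 0.3 to 1 m from the base axis. Payload 5.1 kg.
Tool frame: the origin (TCP) lies midway between the tips of the shut fingers; the grasp point (between the pads) lies 19 mm behind it; y points along the fingers, z is the direction in which the jaws open and shut, and the axes are right-handed (so a half turn about y gives the same grasp; the last joint's range is limited). The gripper opens to 95 mm and grips with 3 to 60 N. Pads are 20 mm wide; open, the fingers measure 119 mm over their backs; the gripper's body (75 mm by 180 mm) begins 59 mm behind the grasp point.
Start: joints at [-77.384, 7.093, 94.555, -0, 78.352, -4.733], TCP at [0.194, -0.62, 0.215] pointing down, gripper open.
Joint ranges: [-149.61, 149.61], [-58.7, 133.49], [1.44, 155.28], [-77.14, 257.14], [18.33, 153.61], [-166.67, 166.67]. Speed limits (degrees/s): [147.25, 147.25, 180, 180, 180, 180].

INTERFACE

Orientations are given as a 3x3 rotation matrix whose columns are the frame's x, y, z axes.
In Python, from plant import ctrl, eyes gives the robot as it stands. The module is installed in compiled form; this text tells all that it offers.
- The arm moves only by the tool servo_tool, never from a script. Its argument "steps" is text: rows parted by semicolons, each of 7 numbers parted by spaces: the closure, from -1 (fully open) to 1 (shut), so that 0 is half open, then the shift along the tool's x, y, z in mm, then the turn, a rotation vector about the tool's x, y, z in rad. A call has exactly 5 rows; each row is the pose to reach, as a shift and turn from the pose measured when the call began, along the tool's axes at that moment; what a row does not reach only later rows make up. A row lasts 1/12 s, in which the tool goes at most 41.7 mm and 7.16 degrees, less where a joint would pass 70% of its speed; a pose out of reach is approached as far as the arm can. A call with a gripper value outside its range is refused whole. The fingers move at their own pace and stop on an object; the grip force is fixed at half the most. Time passes only in rows, so rows that repeat a pose let the fingers close, or fill a call up. It gives the time, the measured TCP pose, the force and the opening at its end, in the units of the state.
- ctrl.get_state(): the state, without advancing time (a new reading comes with each control period).
- eyes.camera(name): name is "scene" or "top" or "wrist"; returns the picture (480x640x3 uint8, red, green, blue); there is no depth.
- eyes.camera_info(name): a dict with "fovy" (degrees; the focal length in pixels is half the picture's height over the tangent of half this angle, whatever the lens; pixels are square), "cx", "cy" (the principal point, pixels), "R" (3x3) and "t" (3): a world point X has camera coordinates R X + t. Camera axes: x right, y down, z forward; pixel columns grow to the right and rows downward; lengths in m; the calibration is good to about 2 mm. A picture is of the moment at which its call begins: read the wrist's pose just before it. camera_info takes no time and is no camera call; for the wrist camera it gives the pose at the moment of the call.
- ctrl.finish_job(): hands the job in, once; it reports no verdict.
The state is a dict: "time_s": time; "joint_pos": joint angles; "joint_velocities": joint speeds; "tau": joint torques, N m; "position": TCP position; "eef_rot": TCP orientation; "ft_force": force on the tool from outside, world axes, zero at the start; "ft_torque": the same for the moment, N m; "finger_gap": finger opening in m.
Only numpy, scipy, OpenCV 4.12 (cv2) and the standard library are available. Lean on these libraries where they do the work, as an engineer would, in place of code of your own. Each camera call takes 0.05 s, during which the arm holds its last target.

## Working session

There is one attempt and no reset: what is moved stays moved. The work goes in short steps, Python scripts to look and compute and a tool call to move; the robot and the scene stay as the last step left them, time stands still between calls to the robot, and variables do not carry over. Pictures are saved under pics/ and viewed, and the job is handed in when it is done.

Besides the shell and the picture viewer there is one more tool, called after "Call:" by a JSON object that holds its "method" and its "body", one argument or row to a line. servo_tool: Moves the arm, as the interface text tells. Its arguments: {"type":"object","properties":{"steps":{"type":"string"}},"required":["steps"]}

```bash
mkdir -p pics; ls; python3 - <<'E'
from plant import ctrl, eyes
import cv2, numpy as np
np.set_printoptions(precision=4,suppress=True)
s=ctrl.get_state()
for k,v in s.items(): print(k,np.array(v))
for n in ["scene","top","wrist"]:
    im=eyes.camera(n); cv2.imwrite(f"pics/{n}0.png",im[:,:,::-1]); print(n,eyes.camera_info(n))
E
```

```text
pics
time_s 0.0
joint_pos [-77.385    7.1334  94.6348  -0.0003  78.3491  -4.7343]
joint_velocities [ 0.0636  0.1035 -0.0107  0.069  -0.0307 -0.0084]
tau [ -0.0012 -41.7605 -35.9931   0.0772   0.0492  -0.0002]
position [ 0.1936 -0.6198  0.2134]
eef_rot [[-0.9545 -0.0005  0.2982]
 [-0.2982  0.002  -0.9545]
 [-0.0002 -1.     -0.002 ]]
ft_force [-0.4313 -0.1794  0.2271]
ft_torque [0.0702 0.0038 0.0062]
finger_gap 0.09503275002101057
scene {'fovy': 49.7942606867256, 'cx': 320.3481286236208, 'cy': 247.93577538358596, 'R': array([[-0.4306, -0.9023,  0.0208],
       [-0.5609,  0.2495, -0.7894],
       [ 0.7071, -0.3515, -0.6136]]), 't': array([0.3276, 0.3263, 0.8693])}
top {'fovy': 44.022151741286635, 'cx': 320.4825641950631, 'cy': 228.41966484420792, 'R': array([[ 0.0209, -0.9996,  0.0176],
       [-0.9937, -0.0227, -0.1098],
       [ 0.1102, -0.0152, -0.9938]]), 't': array([0.0951, 0.4936, 1.4105])}
wrist {'fovy': 66.59902699235073, 'cx': 315.99086154610075, 'cy': 236.31904927890082, 'R': array([[ 0.2985, -0.9544, -0.0011],
       [-0.922 , -0.2887,  0.2582],
       [-0.2467, -0.0761, -0.9661]]), 't': array([-0.6493, -0.0292,  0.3911])}
```

View pics/scene0.png

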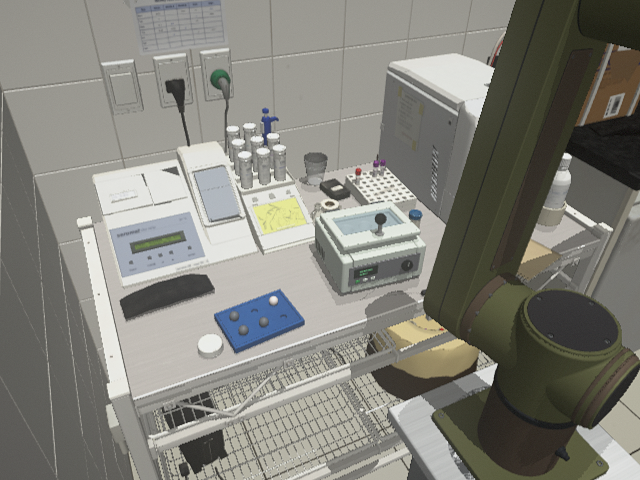

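View pics/top0.png

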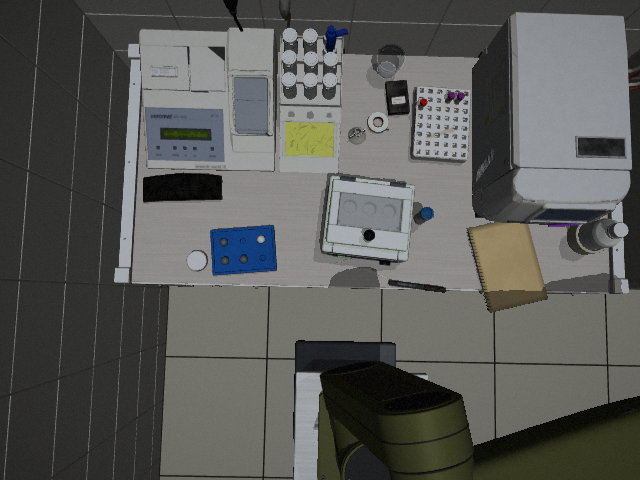

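View pics/wrist0.png

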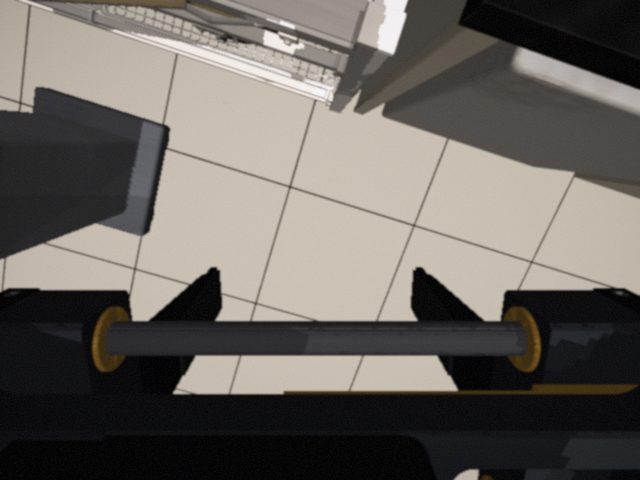

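```bash
cat > h.py <<'E'
import cv2, numpy as np
np.set_printoptions(precision=4,suppress=True)
def K(i):
    f=240/np.tan(np.radians(i['fovy']/2)); return f,i['cx'],i['cy']
def ray(i,u,v):
    f,cx,cy=K(i); R=np.array(i['R']); t=np.array(i['t'])
    d=R.T@np.array([(u-cx)/f,(v-cy)/f,1]); return -R.T@t, d/np.linalg.norm(d)
def onz(i,u,v,z):
    c,d=ray(i,u,v); return c+d*(z-c[2])/d[2]
def proj(i,X):
    f,cx,cy=K(i); p=np.array(i['R'])@np.array(X)+np.array(i['t']); return np.array([cx+f*p[0]/p[2],cy+f*p[1]/p[2]])
def tri(*cr):
    A=np.zeros((3,3));b=np.zeros(3)
    for c,d in cr:
        P=np.eye(3)-np.outer(d,d);A+=P;b+=P@c
    return np.linalg.solve(A,b)
E
python3 - <<'E'
import cv2
a=cv2.imread('pics/top0.png'); 
cv2.imwrite('pics/top0a.png',cv2.resize(a[160:300,310:450],None,fx=4,fy=4,interpolation=cv2.INTER_CUBIC))
cv2.imwrite('pics/top0b.png',cv2.resize(a[215:285,180:285],None,fx=7,fy=7,interpolation=cv2.INTER_CUBIC))
a=cv2.imread('pics/scene0.png'); 
cv2.imwrite('pics/scene0a.png',cv2.resize(a[190:300,300:440],None,fx=5,fy=5,interpolation=cv2.INTER_CUBIC))
cv2.imwrite('pics/scene0b.png',cv2.resize(a[280:360,190:310],None,fx=6,fy=6,interpolation=cv2.INTER_CUBIC))
E
```

```text
(no output)
```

View pics/top0a.png

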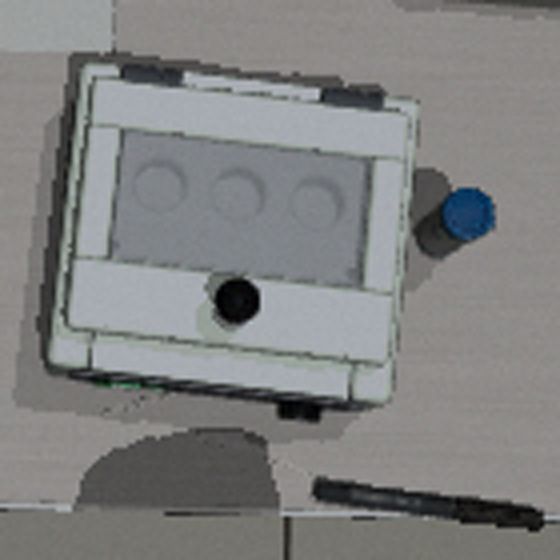

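View pics/top0b.png

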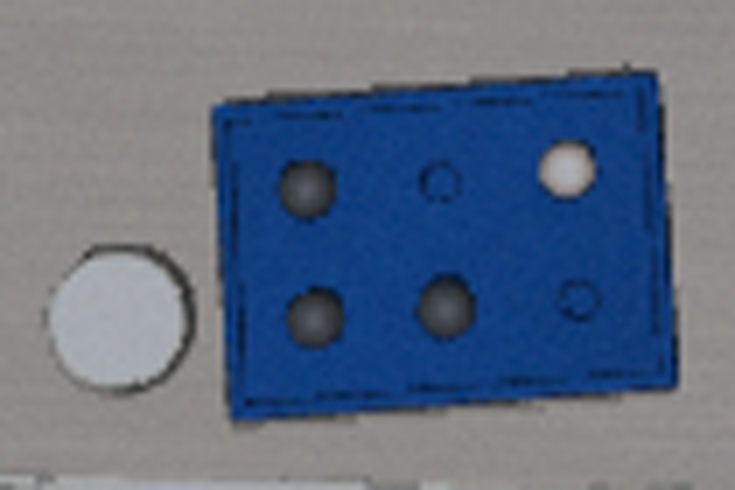

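View pics/scene0a.png

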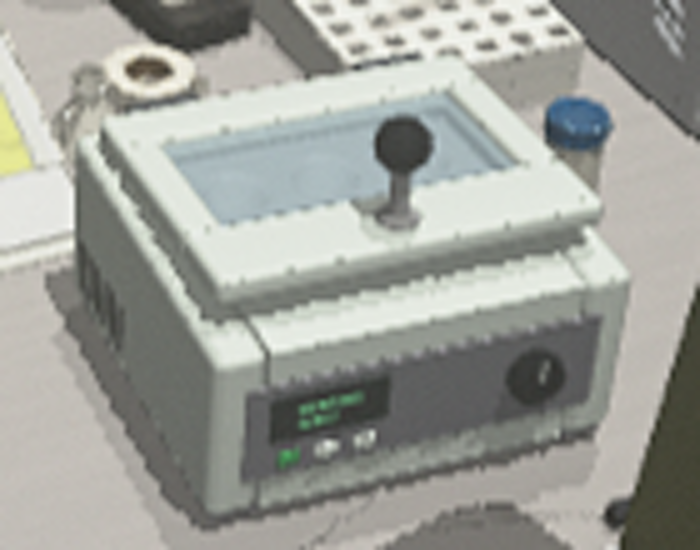

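View pics/scene0b.png

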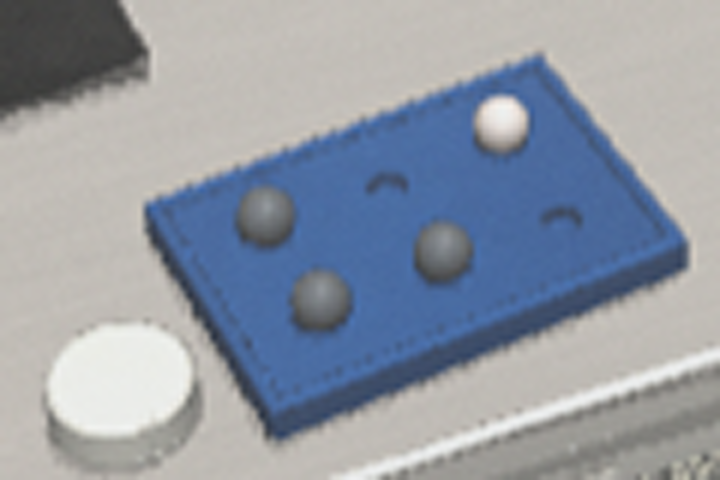

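```bash
python3 - <<'E'
from plant import eyes
from h import *
I={n:eyes.camera_info(n) for n in ['top','scene']}
a=cv2.imread('pics/top0.png'); b=cv2.imread('pics/scene0.png')
def blobs(im,box,smax):
    x0,y0,x1,y1=box; c=im[y0:y1,x0:x1]; hs=cv2.cvtColor(c,cv2.COLOR_BGR2HSV)
    blue=((hs[...,0]>95)&(hs[...,0]<130)&(hs[...,1]>120)).astype(np.uint8)
    cn,_=cv2.findContours(blue,cv2.RETR_EXTERNAL,cv2.CHAIN_APPROX_NONE)
    cn=max(cn,key=cv2.contourArea); m=np.zeros_like(blue); cv2.drawContours(m,[cn],-1,1,-1)
    m=cv2.erode(m,np.ones((5,5)))
    k=((hs[...,1]<120)&(m>0)).astype(np.uint8)
    n,l,st,ce=cv2.connectedComponentsWithStats(k)
    for j in range(1,n):
        if st[j,4]>25:
            x,y,w,h=st[j,:4]
            print(ce[j]+[x0,y0], (x+w/2-.5+x0,y+h/2-.5+y0),st[j,2:], hs[...,2][l==j].mean())
    r=cv2.minAreaRect(cn); print('rect',r[0][0]+x0,r[0][1]+y0,r[1],r[2])
print('top');blobs(a,(200,215,290,285),0)
print('scene');blobs(b,(205,280,310,360),0)
for (u,v) in [(223.7,242),(224.9,260.4),(243.6,258.7),(261,239.1)]:
    print(onz(I['top'],u,v,.022))
# bores through the pane at z=.099
for (u,v) in [(160,186),(237,195),(315,201)]:
    print('bore',onz(I['top'],310+u/4-.4,160+v/4-.4,.099))
kt=(310+237/4-.4,160+300/4-.4); ks=(300+404/5-.4,190+147/5-.4)
print(kt,ks,tri(ray(I['top'],*kt),ray(I['scene'],*ks)))
E
```

```text
top
[260.5472 238.566 ] (np.float64(260.5), np.float64(238.5)) [ 8  8 53] 136.88679245283018
[223.46 241.6 ] (np.float64(223.5), np.float64(241.5)) [ 8  8 50] 65.74
[243.2174 258.6957] (np.float64(243.5), np.float64(258.5)) [ 8  8 46] 67.5
[224.5 260. ] (np.float64(224.5), np.float64(260.0)) [ 8  7 46] 67.43478260869566
rect 242.8694839477539 249.75979232788086 (45.023555755615234, 64.14485168457031) 85.71085357666016
scene
[273.     300.3956] (np.float64(273.0), np.float64(300.0)) [11 11 91] 177.78021978021977
[233.617  315.7021] (np.float64(233.5), np.float64(315.5)) [10 12 94] 114.91489361702128
[263.3626 321.5275] (np.float64(263.5), np.float64(321.5)) [10 12 91] 113.6923076923077
[242.7327 329.901 ] (np.float64(243.0), np.float64(329.5)) [ 11  12 101] 115.02970297029702
rect 259.03448486328125 317.5862121582031 (39.738807678222656, 79.84900665283203) 68.19859313964844
[0.4536 0.3388 0.022 ]
[0.4092 0.3342 0.022 ]
[0.4143 0.2894 0.022 ]
[0.4626 0.2491 0.022 ]
bore [0.5368 0.0408 0.099 ]
bore [ 0.5326 -0.0037  0.099 ]
bore [ 0.5301 -0.0489  0.099 ]
(368.85, 234.6) (380.40000000000003, 219.0) [0.4657 0.0023 0.161 ]
```

```bash
cat > plan.py <<'E'
import sys
from plant import ctrl
from h import *
from scipy.spatial.transform import Rotation as Ro
YAW=-4.3
def pose(yaw,lean):
    # tool x along world dir yaw (when lean 0), y down, leaning: fingertips forward
    y,a=np.radians(yaw),np.radians(lean)
    f=np.array([np.cos(y),np.sin(y),0]);z=np.array([-np.sin(y),np.cos(y),0]);u=np.array([0,0,1.])
    ty=np.sin(a)*f-np.cos(a)*u; tx=np.cross(ty,z)
    return np.column_stack([tx,ty,z])
def plan(p,R,verbose=True):
    s=ctrl.get_state(); R0=np.array(s['eef_rot']); p0=np.array(s['position'])
    d=R0.T@(np.array(p)-p0)*1000; r=Ro.from_matrix(R0.T@R).as_rotvec()
    n=max(np.linalg.norm(d)/41.7,np.linalg.norm(np.degrees(r))/7.16)
    print('t %.2f'%s['time_s'],'pos',p0,'F',np.array(s['ft_force']),'gap %.4f'%s['finger_gap'],'j',np.round(s['joint_pos'],1))
    print('shift mm',np.round(d,1),'turn',np.round(r,3),'rows needed %.1f'%n)
if __name__=='__main__':
    a=[float(v) for v in sys.argv[1:]]
    plan(a[:3],pose(a[3],a[4]))
E
python3 plan.py .40 0 .32 -4.3 0
```

```text
t 0.15 pos [ 0.1937 -0.62    0.2137] F [-0.3148  0.4911  0.4007] gap 0.0951 j [-77.4   7.1  94.6   0.   78.4  -4.7]
shift mm [-381.8 -105.4 -530.4] turn [ 0.    -2.764 -0.002] rows needed 22.1
```

Call:
{"method": "servo_tool", "body": {
  "steps": "-1 -15 -15 -24 0 -0.12 0; -1 -30 -30 -48 0 -0.24 0; -1 -45 -45 -72 0 -0.36 0; -1 -60 -60 -96 0 -0.48 0; -1 -75 -75 -120 0 -0.6 0"
}}

```text
time_s: 0.57
position: [0.2296, -0.4817, 0.289]
eef_rot: [[-0.615, -0.001, 0.789], [-0.789, 0.002, -0.615], [-0.002, -1.0, -0.002]]
ft_force: [-0.3, 0.1, 0.9]
finger_gap: 0.0952
```

```bash
python3 plan.py .40 0 .32 -4.3 0
```

```text
t 0.57 pos [ 0.2296 -0.4817  0.289 ] F [-0.2595  0.0591  0.8925] gap 0.0952 j [-70.3  -9.8 104.    0.   85.9 -32.3]
shift mm [-484.7  -29.9 -161.9] turn [-0.001 -2.158 -0.003] rows needed 17.3
```

Call:
{"method": "servo_tool", "body": {
  "steps": "-1 -28 -5 -10 0 -0.12 0; -1 -56 -10 -20 0 -0.24 0; -1 -84 -15 -30 0 -0.36 0; -1 -112 -20 -40 0 -0.48 0; -1 -140 -25 -50 0 -0.6 0"
}}

```text
time_s: 0.98
position: [0.2763, -0.339, 0.3142]
eef_rot: [[-0.057, -0.001, 0.998], [-0.998, 0.003, -0.057], [-0.003, -1.0, -0.001]]
ft_force: [0.0, 0.1, -0.6]
finger_gap: 0.095
```

```bash
python3 plan.py .40 0 .32 -4.3 0
```

```text
t 0.98 pos [ 0.2763 -0.339   0.3142] F [ 0.0211  0.0652 -0.6034] gap 0.0950 j [-57.9 -23.3 112.4   0.1  91.1 -54.6]
shift mm [-345.5   -5.   104.2] turn [-0.001 -1.553 -0.003] rows needed 12.4
```

Call:
{"method": "servo_tool", "body": {
  "steps": "-1 -28 0 8 0 -0.12 0; -1 -56 0 16 0 -0.24 0; -1 -84 0 24 0 -0.36 0; -1 -112 0 32 0 -0.48 0; -1 -140 0 40 0 -0.6 0"
}}

```text
time_s: 1.4
position: [0.3242, -0.2001, 0.3143]
eef_rot: [[0.521, -0.001, 0.853], [-0.853, 0.003, 0.521], [-0.003, -1.0, 0.001]]
ft_force: [1.0, 0.0, -0.7]
finger_gap: 0.0954
```

```bash
python3 plan.py .40 0 .32 -4.3 0
```

```text
t 1.40 pos [ 0.3242 -0.2001  0.3143] F [ 1.0434  0.0106 -0.6542] gap 0.0954 j [-39.9 -31.6 117.8   0.1  93.9 -71.3]
shift mm [-131.3   -5.2  169. ] turn [-0.002 -0.947 -0.002] rows needed 7.6
```

Call:
{"method": "servo_tool", "body": {
  "steps": "-1 -18 0 22 0 -0.12 0; -1 -36 0 44 0 -0.24 0; -1 -54 0 66 0 -0.36 0; -1 -72 0 88 0 -0.48 0; -1 -90 0 110 0 -0.6 0"
}}

```text
time_s: 1.82
position: [0.3712, -0.0645, 0.3145]
eef_rot: [[0.915, -0.0, 0.404], [-0.404, 0.003, 0.915], [-0.001, -1.0, 0.002]]
ft_force: [0.7, 0.8, -1.0]
finger_gap: 0.0949
```

```bash
python3 plan.py .40 0 .32 -4.3 0
```

```text
t 1.82 pos [ 0.3712 -0.0645  0.3145] F [ 0.7325  0.8418 -1.0414] gap 0.0949 j [-18.1 -32.3 118.2   0.1  94.1 -84.3]
shift mm [ 0.3 -5.3 70.7] turn [-0.003 -0.341 -0.001] rows needed 2.7
```

Call:
{"method": "servo_tool", "body": {
  "steps": "-1 0 0 20 0 -0.1 0; -1 0 -1 45 0 -0.22 0; -1 0 -3 71 0 -0.34 0; -1 0 -5 71 0 -0.34 0; -1 0 -5 71 0 -0.34 0"
}}

```text
time_s: 2.23
position: [0.3999, 0.0011, 0.3197]
eef_rot: [[0.997, -0.001, 0.075], [-0.075, 0.002, 0.997], [-0.001, -1.0, 0.002]]
ft_force: [-0.6, -0.3, -0.3]
finger_gap: 0.0953
```

```bash
python3 plan.py .40 0 .32 -4.3 0; python3 - <<'E'
from plant import ctrl, eyes
import cv2, numpy as np, json
i=eyes.camera_info('wrist'); im=eyes.camera('wrist'); cv2.imwrite('pics/w1.png',im[:,:,::-1])
json.dump({k:np.array(v).tolist() for k,v in i.items()},open('w1.json','w'))
E
```

```text
t 2.23 pos [0.3999 0.0011 0.3197] F [-0.5776 -0.32   -0.2583] gap 0.0953 j [ -7.6 -28.8 115.6   0.1  93.3 -93.3]
shift mm [ 0.2 -0.3 -1.1] turn [-0.002  0.    -0.001] rows needed 0.0
```

View pics/w1.png

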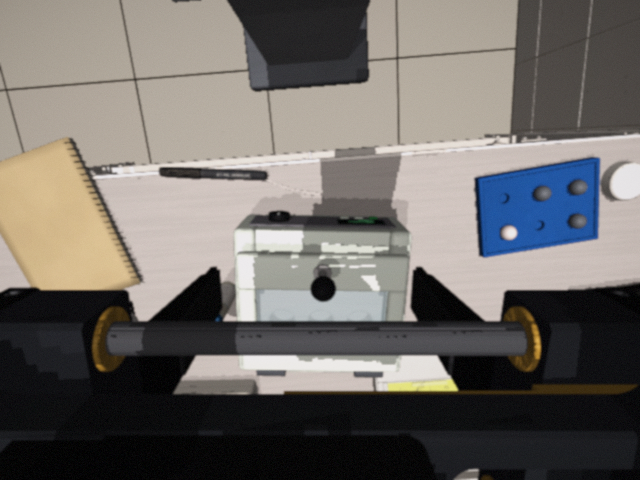

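```bash
python3 - <<'E'
from plant import eyes
from h import *
import json
w=json.load(open('w1.json')); T=eyes.camera_info('top'); S=eyes.camera_info('scene')
a=cv2.imread('pics/w1.png')
# knob
g=cv2.cvtColor(a[265:310,295:350],cv2.COLOR_BGR2GRAY); n,l,st,ce=cv2.connectedComponentsWithStats((g<60).astype(np.uint8))
j=1+np.argmax(st[1:,4]); print(st[j],ce[j]+[295,265]); kw=ce[j]+[295,265]
kt=(368.85,234.6); ks=(380.4,219)
rw=ray(w,*kw); rt=ray(T,*kt); rs=ray(S,*ks)
for nm,c in [('wt',(rw,rt)),('ws',(rw,rs)),('wts',(rw,rt,rs))]: print(nm,tri(*c))
x0,y0=470,150; c=a[150:265,470:605]; hs=cv2.cvtColor(c,cv2.COLOR_BGR2HSV)
blue=((hs[...,0]>95)&(hs[...,0]<130)&(hs[...,1]>120)).astype(np.uint8)
cn,_=cv2.findContours(blue,0,cv2.CHAIN_APPROX_NONE); cn=max(cn,key=cv2.contourArea); m=np.zeros_like(blue); cv2.drawContours(m,[cn],-1,1,-1); m=cv2.erode(m,np.ones((5,5)))
n,l,st,ce=cv2.connectedComponentsWithStats(((hs[...,1]<120)&(m>0)).astype(np.uint8))
for j in range(1,n):
    if st[j,4]>40:
        p=ce[j]+[x0,y0]; print(p,st[j,2:],onz(w,*p,.022))
st=[(223.46,241.6,233.62,315.7),(224.5,260,242.73,329.9),(243.22,258.7,263.36,321.53),(260.55,238.57,273,300.4)]
for q in st: print(onz(T,q[0],q[1],.022),onz(S,q[2],q[3],.022))
cv2.imwrite('pics/w1a.png',cv2.resize(a[200:390,220:420],None,fx=3,fy=3,interpolation=cv2.INTER_CUBIC))
E
```

```text
[ 16   6  24  30 496] [322.6855 287.006 ]
wt [0.4645 0.0027 0.1673]
ws [0.4669 0.0028 0.1607]
wts [0.466  0.0026 0.1614]
[577.7416 186.9091] [ 19  15 209] [0.4125 0.3376 0.022 ]
[542.13  193.055] [ 17  15 200] [0.417  0.2927 0.022 ]
[577.4577 220.6318] [ 18  14 201] [0.4572 0.3421 0.022 ]
[508.4323 232.4105] [ 18  16 229] [0.4665 0.2525 0.022 ]
[0.4545 0.3394 0.022 ] [0.4561 0.3426 0.022 ]
[0.4102 0.3352 0.022 ] [0.411  0.3384 0.022 ]
[0.4143 0.2903 0.022 ] [0.4156 0.2931 0.022 ]
[0.4639 0.2502 0.022 ] [0.4651 0.2529 0.022 ]
```

View pics/w1a.png

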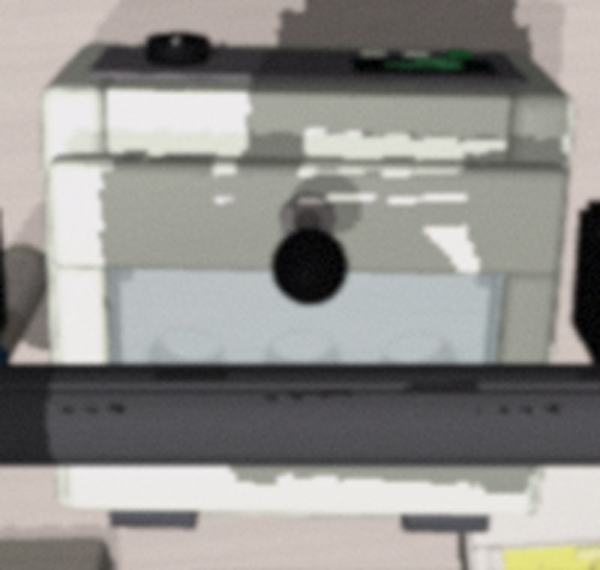

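```bash
python3 plan.py .466 0.0026 .145 -4.3 0
```

```text
t 2.28 pos [0.3997 0.0004 0.3196] F [-0.0764 -0.0161 -0.358 ] gap 0.0954 j [ -7.7 -28.8 115.6   0.1  93.3 -93.3]
shift mm [ 66.  174.5   6.9] turn [-0.002 -0.002 -0.001] rows needed 4.5
```

Call:
{"method": "servo_tool", "body": {
  "steps": "0 25 30 3 0 0 0; 0 45 60 6 0 0 0; 0 58 90 7 0 0 0; 0 66 120 7 0 0 0; 0 66 145 7 0 0 0"
}}

```text
time_s: 2.7
position: [0.4659, 0.0012, 0.1721]
eef_rot: [[0.997, -0.002, 0.08], [-0.08, 0.002, 0.997], [-0.002, -1.0, 0.002]]
ft_force: [-0.2, -0.5, -0.9]
finger_gap: 0.0669
```

```bash
python3 plan.py .466 0.0026 .145 -4.3 0; python3 - <<'E'
from plant import ctrl, eyes
import cv2, numpy as np, json
im=eyes.camera('wrist'); cv2.imwrite('pics/w2.png',im[:,:,::-1])
im=eyes.camera('scene'); cv2.imwrite('pics/s2.png',cv2.resize(im[140:320,280:480,::-1],None,fx=3,fy=3))
E
```

```text
t 2.70 pos [0.4659 0.0012 0.1721] F [-0.1954 -0.5236 -0.9005] gap 0.0669 j [ -6.5 -15.3 119.8   0.1  75.6 -91.9]
shift mm [ 0.  27.1  1.3] turn [-0.002 -0.005 -0.002] rows needed 0.7
```

View pics/w2.png

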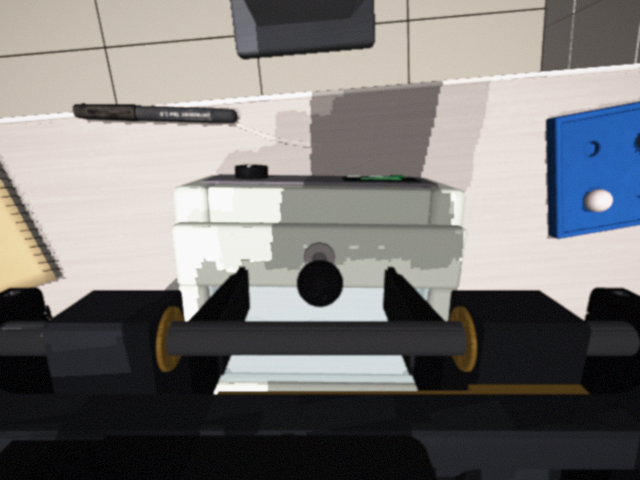

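View pics/s2.png

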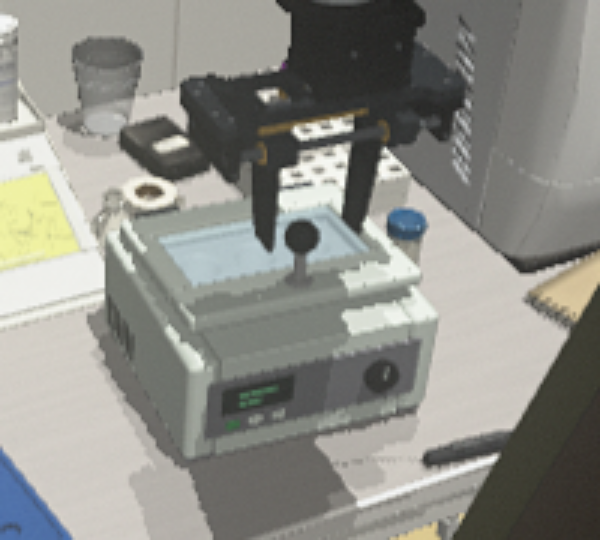

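Call:
{"method": "servo_tool", "body": {
  "steps": "0.2 0 14 1 0 0 0; 0.4 0 27 1 0 0 0; 1 0 27 1 0 0 0; 1 0 27 1 0 0 0; 1 0 27 1 0 0 0"
}}

```text
time_s: 3.22
position: [0.4632, 0.0025, 0.1443]
eef_rot: [[0.997, -0.008, 0.081], [-0.081, 0.003, 0.997], [-0.008, -1.0, 0.003]]
ft_force: [0.1, 8.6, -2.0]
finger_gap: 0.026
```

Call:
{"method": "servo_tool", "body": {
  "steps": "1 0 0 0 0 0 0; 1 0 0 0 0 0 0; 1 0 0 0 0 0 0; 1 0 0 0 0 0 0; 1 0 0 0 0 0 0"
}}

```text
time_s: 3.63
position: [0.4639, 0.0032, 0.1459]
eef_rot: [[0.997, -0.006, 0.081], [-0.081, 0.005, 0.997], [-0.006, -1.0, 0.005]]
ft_force: [1.1, 4.9, 0.7]
finger_gap: 0.0236
```

```bash
python3 plan.py .466 0.0026 .145 -4.3 0; python3 - <<'E'
from plant import ctrl, eyes
import cv2, numpy as np, json
im=eyes.camera('scene'); cv2.imwrite('pics/s3.png',cv2.resize(im[140:320,280:480,::-1],None,fx=3,fy=3))
E
```

```text
t 3.63 pos [0.4639 0.0032 0.1459] F [1.0843 4.9126 0.6808] gap 0.0236 j [ -6.4 -14.  121.5   0.3  72.9 -91.8]
shift mm [ 2.1  0.8 -0.5] turn [-0.005 -0.006 -0.006] rows needed 0.1
```

View pics/s3.png

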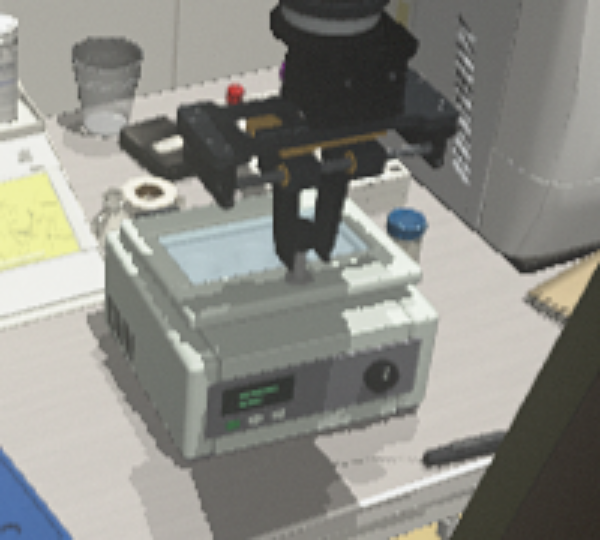

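Call:
{"method": "servo_tool", "body": {
  "steps": "1 4 -10 0 0 0 0; 1 10 -19 0 0 0 0; 1 16 -28 0 0 0 0; 1 22 -36 0 0 0 0; 1 29 -44 0 0 0 0"
}}

```text
time_s: 4.1
position: [0.4936, 0.0005, 0.1902]
eef_rot: [[0.997, -0.006, 0.081], [-0.081, 0.005, 0.997], [-0.006, -1.0, 0.005]]
ft_force: [2.7, 2.4, -7.5]
finger_gap: 0.0233
```

```bash
python3 plan.py .503 0.00 .197 -4.3 0
```

```text
t 4.10 pos [0.4936 0.0005 0.1902] F [ 2.7256  2.363  -7.5256] gap 0.0233 j [ -6.3 -12.  115.4   0.3  77.  -91.7]
shift mm [ 9.4 -6.9  0.2] turn [-0.005 -0.006 -0.006] rows needed 0.3
```

Call:
{"method": "servo_tool", "body": {
  "steps": "1 8 -7 0 0 0 0; 1 16 -14 0 0 0 0; 1 25 -20 0 0 0 0; 1 34 -25 0 0 0 0; 1 44 -30 0 0 0 0"
}}

```text
time_s: 4.52
position: [0.5379, -0.0036, 0.22]
eef_rot: [[0.997, -0.008, 0.081], [-0.081, 0.004, 0.997], [-0.008, -1.0, 0.004]]
ft_force: [-0.8, 1.1, -7.1]
finger_gap: 0.0232
```

```bash
python3 plan.py .588 0.00 .230 -4.3 0; python3 - <<'E'
from plant import ctrl, eyes
import cv2, numpy as np, json
im=eyes.camera('scene'); cv2.imwrite('pics/s4.png',cv2.resize(im[100:320,280:480,::-1],None,fx=2.5,fy=2.5))
E
```

```text
t 4.52 pos [ 0.5379 -0.0036  0.22  ] F [-0.7809  1.1119 -7.0553] gap 0.0232 j [ -6.2  -7.1 108.2   0.2  79.3 -91.6]
shift mm [ 49.5 -10.4   7.7] turn [-0.004 -0.006 -0.008] rows needed 1.2
```

View pics/s4.png

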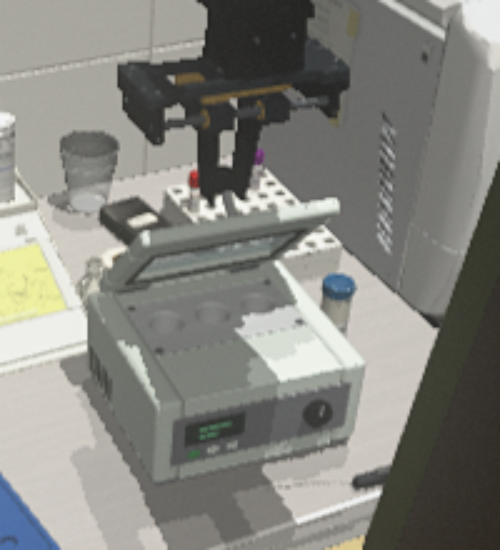

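Call:
{"method": "servo_tool", "body": {
  "steps": "1 10 -4 0 0 0 0; 1 20 -7 0 0 0 0; 1 30 -9 0 0 0 0; 1 41 -10 0 0 0 0; 1 48 -11 0 0 0 0"
}}

```text
time_s: 4.98
position: [0.5887, -0.0083, 0.2314]
eef_rot: [[0.997, -0.005, 0.082], [-0.082, 0.003, 0.997], [-0.006, -1.0, 0.003]]
ft_force: [-2.5, -1.9, -5.6]
finger_gap: 0.0235
```

```bash
python3 plan.py .588 0.00 .230 -4.3 0
```

```text
t 4.98 pos [ 0.5887 -0.0083  0.2314] F [-2.5311 -1.8864 -5.5819] gap 0.0235 j [ -6.1  -1.  101.3   0.2  80.  -91.5]
shift mm [-1.3  1.5  8.2] turn [-0.003 -0.007 -0.006] rows needed 0.2
```

Call:
{"method": "servo_tool", "body": {
  "steps": "1 3 0 0 0 0 0; 1 6 0 0 0 0 0; 1 6 0 0 0 0 0; 1 6 0 0 0 0 0; 1 6 0 0 0 0 0"
}}

```text
time_s: 5.4
position: [0.59, -0.0084, 0.2314]
eef_rot: [[0.997, -0.019, 0.081], [-0.081, 0.004, 0.997], [-0.02, -1.0, 0.002]]
ft_force: [-20.4, 0.7, 4.7]
finger_gap: 0.0238
```

```bash
python3 plan.py .588 0.00 .230 -4.3 0; python3 - <<'E'
from plant import ctrl, eyes
import cv2, numpy as np, json
im=eyes.camera('scene'); cv2.imwrite('pics/s5.png',cv2.resize(im[60:320,280:480,::-1],None,fx=2.2,fy=2.2))
E
```

```text
t 5.40 pos [ 0.59   -0.0084  0.2314] F [-20.3923   0.6581   4.741 ] gap 0.0238 j [ -6.1  -0.3 100.6   0.1  80.8 -91.4]
shift mm [-2.6  1.5  8.2] turn [-0.003 -0.006 -0.02 ] rows needed 0.2
```

View pics/s5.png

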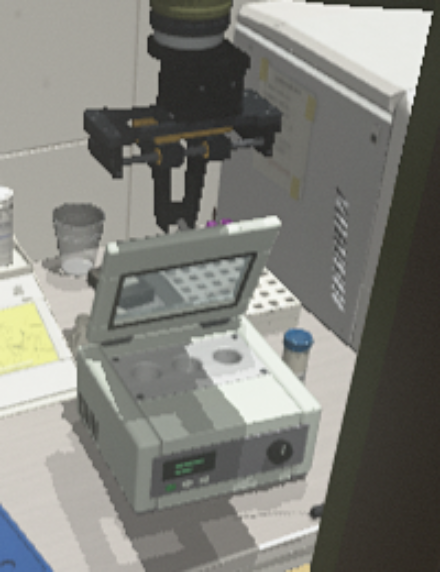

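Call:
{"method": "servo_tool", "body": {
  "steps": "0.3 -4 0 0 0 0 0; 0 -4 0 0 0 0 0; 0 -4 0 0 0 0 0; 0 -4 -20 0 0 0 0; 0 -4 -50 0 0 0 0"
}}

```text
time_s: 5.87
position: [0.5863, -0.0082, 0.2791]
eef_rot: [[0.996, -0.023, 0.081], [-0.081, 0.005, 0.997], [-0.024, -1.0, 0.003]]
ft_force: [0.9, -0.3, -0.1]
finger_gap: 0.0461
```

```bash
python3 plan.py .45 0.2 .3 -4.3 0
```

```text
t 5.87 pos [ 0.5863 -0.0082  0.2791] F [ 0.9135 -0.276  -0.1494] gap 0.0461 j [ -6.1  -1.9  97.7   0.1  85.6 -91.5]
shift mm [-153.2  -16.8  196.5] turn [-0.003 -0.006 -0.024] rows needed 6.0
```

Call:
{"method": "servo_tool", "body": {
  "steps": "0 -4 -30 20 0 0 0.01; 0 -15 -30 60 0 0 0.02; 0 -30 -30 100 0 0 0.024; 0 -50 -28 140 0 0 0.024; 0 -70 -25 180 0 0 0.024"
}}

```text
time_s: 6.28
position: [0.5353, 0.1718, 0.3085]
eef_rot: [[0.996, -0.043, 0.082], [-0.082, 0.008, 0.997], [-0.043, -0.999, 0.004]]
ft_force: [0.6, 0.1, -1.1]
finger_gap: 0.0475
```

```bash
python3 plan.py .47 0.295 .2 -4.3 0
```

```text
t 6.28 pos [0.5353 0.1718 0.3085] F [ 0.572   0.0958 -1.0762] gap 0.0475 j [ 11.8  -5.   97.9   0.9  89.4 -73.5]
shift mm [-70.5 112.1 117. ] turn [-0.004 -0.007 -0.043] rows needed 4.2
```

Call:
{"method": "servo_tool", "body": {
  "steps": "0 -14 22 24 0 0 -0.02; 0 -28 44 48 0 0 -0.043; 0 -42 68 72 0 0 -0.043; 0 -56 90 96 0 0 -0.043; 0 -70 112 117 0 0 -0.043"
}}

```text
time_s: 6.7
position: [0.4708, 0.2971, 0.2006]
eef_rot: [[0.997, 0.004, 0.082], [-0.082, 0.006, 0.997], [0.004, -1.0, 0.007]]
ft_force: [0.1, 0.3, 0.1]
finger_gap: 0.0477
```

```bash
cat > snap.py <<'E'
import sys,json
from plant import eyes,ctrl
import cv2,numpy as np
cam,name=sys.argv[1:3]
i=eyes.camera_info(cam); im=eyes.camera(cam)[:,:,::-1]
json.dump({k:np.array(v).tolist() for k,v in i.items()},open(name+'.json','w'))
cv2.imwrite(f'pics/{name}_raw.png',im)
if len(sys.argv)>3:
    x0,y0,x1,y1,f=map(float,sys.argv[3:8]); im=cv2.resize(im[int(y0):int(y1),int(x0):int(x1)],None,fx=f,fy=f,interpolation=cv2.INTER_CUBIC)
cv2.imwrite(f'pics/{name}.png',im)
E
python3 plan.py .47 0.295 .2 -4.3 0; python3 snap.py wrist w6; python3 snap.py top t6 300 150 460 300 5
```

```text
t 6.70 pos [0.4708 0.2971 0.2006] F [0.1005 0.2686 0.1302] gap 0.0477 j [ 26.6  -4.4 107.7   0.2  76.4 -58.8]
shift mm [-0.7  0.6 -2.2] turn [-0.007 -0.007  0.004] rows needed 0.1
```

View pics/w6.png

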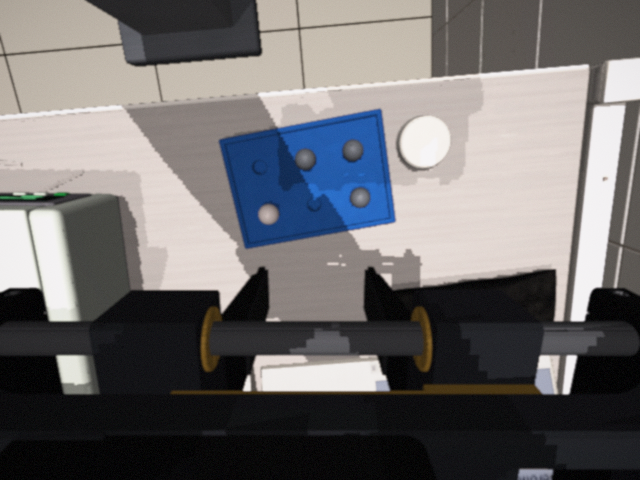

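View pics/t6.png

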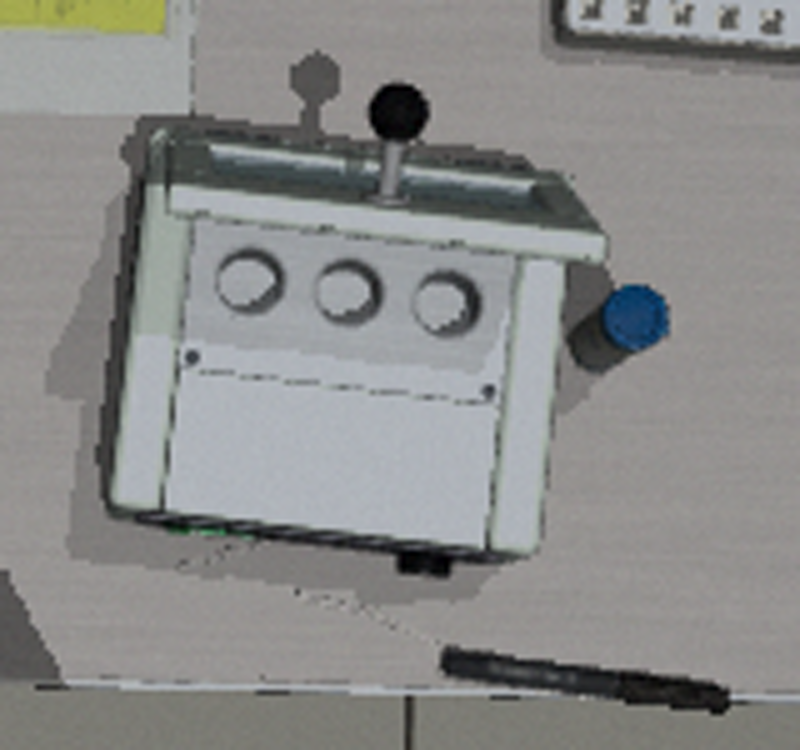

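```bash
python3 - <<'E'
from h import *
import json
T=json.load(open('t6.json')); w=json.load(open('w6.json'))
for (u,v) in [(252,279),(349,291),(448,303)]: print('bore',onz(T,300+u/5-.4,150+v/5-.4,.099))
a=cv2.imread('pics/w6_raw.png')
x0,y0=215,100; c=a[100:255,215:400]; hs=cv2.cvtColor(c,cv2.COLOR_BGR2HSV)
blue=((hs[...,0]>95)&(hs[...,0]<130)&(hs[...,1]>120)).astype(np.uint8)
cn,_=cv2.findContours(blue,0,cv2.CHAIN_APPROX_NONE); cn=max(cn,key=cv2.contourArea); m=np.zeros_like(blue); cv2.drawContours(m,[cn],-1,1,-1); m=cv2.erode(m,np.ones((7,7)))
n,l,st,ce=cv2.connectedComponentsWithStats(((hs[...,1]<120)&(m>0)).astype(np.uint8))
for j in range(1,n):
    if st[j,4]>40:
        p=ce[j]+[x0,y0]; print(p,st[j,2:],onz(w,*p,.022))
E
```

```text
bore [0.5384 0.0399 0.099 ]
bore [ 0.5339 -0.005   0.099 ]
bore [ 0.5293 -0.0508  0.099 ]
[352.4704 149.8905] [ 20  21 338] [0.4126 0.3372 0.022 ]
[304.7485 158.9357] [ 21  21 342] [0.4172 0.2922 0.022 ]
[359.7255 197.1275] [ 20  20 306] [0.4574 0.3417 0.022 ]
[268.0271 213.7642] [ 21  22 369] [0.4663 0.2519 0.022 ]
```

```bash
python3 plan.py .4172 .2922 .05 -5 0
```

```text
t 6.80 pos [0.4677 0.2969 0.1965] F [ 0.1118 -0.4242 -0.6089] gap 0.0478 j [ 26.7  -4.3 107.9   0.3  76.5 -58.9]
shift mm [-49.3 146.7  -9. ] turn [-0.003  0.009 -0.005] rows needed 3.7
```

Call:
{"method": "servo_tool", "body": {
  "steps": "0.3 -15 35 -3 0 0 0; 0.3 -30 70 -6 0 0 0; 0.3 -45 105 -9 0 0 0; 0.3 -49 135 -9 0 0.009 0; 0.3 -49 147 -9 0 0.009 0"
}}

```text
time_s: 7.22
position: [0.4156, 0.2909, 0.0465]
eef_rot: [[0.996, -0.008, 0.087], [-0.087, 0.001, 0.996], [-0.008, -1.0, 0.0]]
ft_force: [-0.9, -0.2, -0.0]
finger_gap: 0.0337
```

Call:
{"method": "servo_tool", "body": {
  "steps": "0.3 0 0 0 0 0 0; 0.3 0 0 0 0 0 0; 0.3 0 0 0 0 0 0; 0.3 0 0 0 0 0 0; 0.3 0 0 0 0 0 0"
}}

```text
time_s: 7.63
position: [0.4176, 0.2918, 0.0488]
eef_rot: [[0.996, -0.004, 0.087], [-0.087, 0.003, 0.996], [-0.004, -1.0, 0.003]]
ft_force: [0.4, -0.2, 0.4]
finger_gap: 0.0333
```

```bash
python3 plan.py .4172 .2922 .0165 -5 0;  python3 snap.py wrist w7; python3 snap.py scene s7 180 200 330 350 4
```

```text
t 7.63 pos [0.4176 0.2918 0.0488] F [ 0.3893 -0.221   0.4355] gap 0.0333 j [ 28.8  -1.1 120.1   0.3  61.1 -56.4]
shift mm [-0.3 32.3  0.3] turn [-0.003 -0.    -0.004] rows needed 0.8
```

View pics/w7.png

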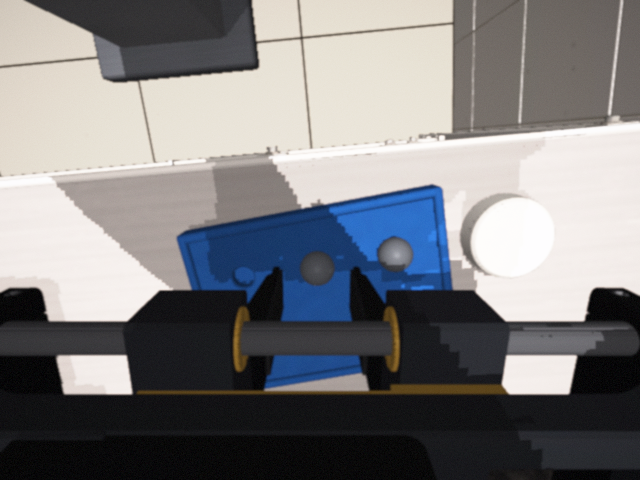

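View pics/s7.png

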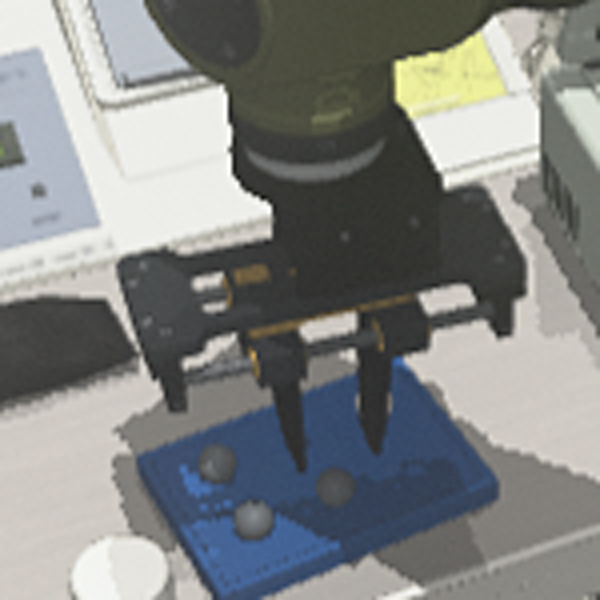

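```bash
python3 - <<'E'
from h import *
import json
w=json.load(open('w7.json')); print(onz(w,317.3,267.3,.022), onz(w,395.5,253.5,.022), proj(w,[.4176,.2918,.0488]))
E
```

```text
[0.4168 0.2928 0.022 ] [0.4125 0.3377 0.022 ] [315.735 286.8  ]
```

Call:
{"method": "servo_tool", "body": {
  "steps": "0.3 -0.5 15 0.5 0 0 0; 0.3 -0.5 26 0.5 0 0 0; 0.3 -0.5 31 0.5 0 0 0; 0.3 -0.5 32 0.5 0 0 0; 0.3 -0.5 32 0.5 0 0 0"
}}

```text
time_s: 8.15
position: [0.4156, 0.2918, 0.0153]
eef_rot: [[0.996, -0.007, 0.087], [-0.087, 0.001, 0.996], [-0.007, -1.0, 0.001]]
ft_force: [1.1, 0.3, -0.7]
finger_gap: 0.033
```

```bash
python3 plan.py .4172 .2922 .0165 -5 0
```

```text
t 8.15 pos [0.4156 0.2918 0.0153] F [ 1.0581  0.2762 -0.7452] gap 0.0330 j [ 28.9   1.8 121.    0.3  57.5 -56.3]
shift mm [ 1.5 -1.2  0.6] turn [-0.001  0.    -0.007] rows needed 0.1
```

Call:
{"method": "servo_tool", "body": {
  "steps": "0.5 1 -1 0.5 0 0 0; 0.7 1 -1 0.5 0 0 0; 1 1 -1 0.5 0 0 0; 1 1 -1 0.5 0 0 0; 1 1 -1 0.5 0 0 0"
}}

```text
time_s: 8.57
position: [0.4171, 0.2924, 0.0168]
eef_rot: [[0.996, -0.006, 0.087], [-0.087, 0.002, 0.996], [-0.006, -1.0, 0.001]]
ft_force: [0.9, 0.3, 0.9]
finger_gap: 0.0184
```

```bash
python3 plan.py .4172 .2922 .0165 -5 0
```

```text
t 8.57 pos [0.4171 0.2924 0.0168] F [0.921  0.3225 0.9495] gap 0.0184 j [ 28.8   1.8 120.8   0.3  57.6 -56.3]
shift mm [ 0.1  0.3 -0.2] turn [-0.001  0.    -0.006] rows needed 0.0
```

Call:
{"method": "servo_tool", "body": {
  "steps": "1 0 -25 0 0 0 0; 1 0 -60 -10 0 0 0; 1 0 -100 -35 0 0 0; 1 0 -140 -70 0 0 0; 1 0 -170 -110 0 0 0"
}}

```text
time_s: 8.98
position: [0.4103, 0.2014, 0.1734]
eef_rot: [[0.996, -0.004, 0.085], [-0.085, 0.003, 0.996], [-0.004, -1.0, 0.003]]
ft_force: [1.4, 0.5, 0.6]
finger_gap: 0.0181
```

```bash
python3 plan.py .46 .04 .20 -5 35; python3 snap.py wrist w8
```

```text
t 8.98 pos [0.4103 0.2014 0.1734] F [1.3582 0.512  0.6038] gap 0.0181 j [ 19.3 -16.6 120.8   0.2  76.  -65.9]
shift mm [  63.1  -27.3 -156.5] turn [-0.003  0.001 -0.615] rows needed 4.9
```

View pics/w8.png

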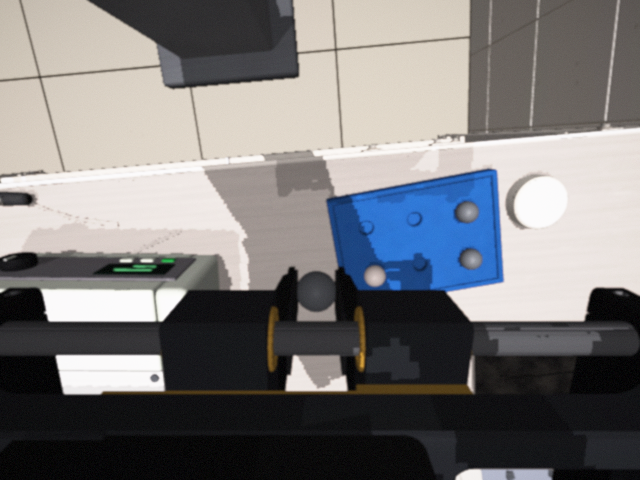

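Call:
{"method": "servo_tool", "body": {
  "steps": "1 8 -20 -31 0 0 -0.12; 1 20 -30 -62 0 0 -0.24; 1 34 -30 -94 0 0 -0.36; 1 48 -28 -125 0 0 -0.48; 1 62 -27 -156 0 0 -0.6"
}}

```text
time_s: 9.45
position: [0.4613, 0.0362, 0.2074]
eef_rot: [[0.815, 0.573, 0.087], [-0.071, -0.049, 0.996], [0.575, -0.818, 0.001]]
ft_force: [0.2, 1.2, -2.1]
finger_gap: 0.0182
```

```bash
python3 plan.py .46 .04 .20 -5 35; python3 snap.py wrist w9
```

```text
t 9.45 pos [0.4613 0.0362 0.2074] F [ 0.2065  1.1956 -2.1423] gap 0.0182 j [ -0.6 -43.7 139.4  -3.3  49.2 -84.3]
shift mm [-5.6  5.1  3.7] turn [-0.001 -0.     0.002] rows needed 0.2
```

View pics/w9.png

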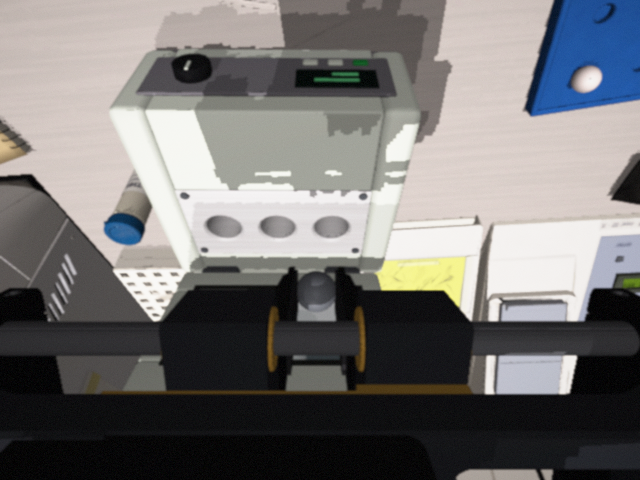

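```bash
python3 - <<'E'
from h import *
import json
w=json.load(open('w9.json')); a=cv2.imread('pics/w9_raw.png')
cv2.imwrite('pics/w9a.png',cv2.resize(a[185:265,170:400],None,fx=3.4,fy=3.4,interpolation=cv2.INTER_CUBIC))
g=cv2.cvtColor(a,cv2.COLOR_BGR2GRAY)[200:255,195:365]
n,l,st,ce=cv2.connectedComponentsWithStats((g<165).astype(np.uint8))
for j in range(1,n):
    if 200<st[j,4]<2000:
        x,y,ww,h=st[j,:4]; p=(195+x+ww/2-.5,200+y+h/2-.5); print(p,st[j,2:],ce[j]+[195,200],onz(w,*p,.099))
E
```

```text
(np.float64(223.0), np.float64(226.0)) [ 37  21 601] [222.8952 226.1348] [ 0.5307 -0.0491  0.099 ]
(np.float64(277.0), np.float64(226.0)) [ 37  21 595] [276.8336 226.3176] [ 0.5347 -0.0033  0.099 ]
(np.float64(331.0), np.float64(227.0)) [ 37  21 592] [330.9105 226.5338] [0.5399 0.0425 0.099 ]
```

View pics/w9a.png

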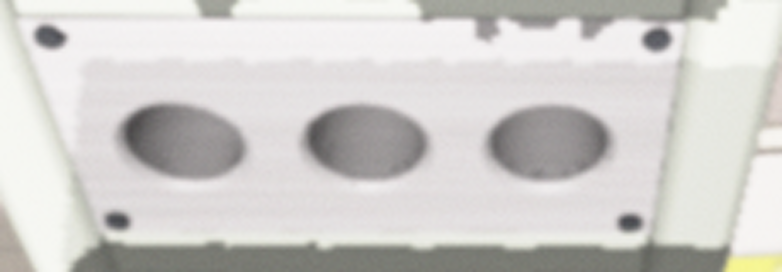

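```bash
python3 plan.py .5427 .0422 .111 -5.5 35
```

```text
t 9.50 pos [0.4582 0.0313 0.2007] F [ 0.7181  0.1867 -3.26  ] gap 0.0186 j [ -1.2 -43.9 140.2  -3.3  49.1 -84.5]
shift mm [ 17.  121.1  19. ] turn [ 0.001  0.004 -0.003] rows needed 3.0
```

Call:
{"method": "servo_tool", "body": {
  "steps": "1 3 25 5 0 0 0; 1 7 50 10 0 0 0; 1 11 75 15 0 0 0; 1 15 100 19 0 0 0; 1 17 115 19 0 0.004 0"
}}

```text
time_s: 9.92
position: [0.5392, 0.0429, 0.1134]
eef_rot: [[0.819, 0.566, 0.096], [-0.079, -0.055, 0.995], [0.568, -0.823, -0.001]]
ft_force: [-1.1, -0.3, -0.7]
finger_gap: 0.0185
```

```bash
python3 plan.py .5427 .0422 .109 -5.5 35
```

```text
t 9.92 pos [0.5392 0.0429 0.1134] F [-1.0676 -0.2727 -0.7096] gap 0.0185 j [  0.8 -21.7 135.9  -7.   31.5 -78.8]
shift mm [ 0.4  5.6 -0.3] turn [ 0.001 -0.    -0.006] rows needed 0.1
```

Call:
{"method": "servo_tool", "body": {
  "steps": "1 0 2 0 0 0 0; 1 0 4 0 0 0 0; 1 0 5 0 0 0 0; 1 0 5 0 0 0 0; 1 0 5 0 0 0 0"
}}

```text
time_s: 10.33
position: [0.5422, 0.0427, 0.1105]
eef_rot: [[0.818, 0.567, 0.096], [-0.079, -0.055, 0.995], [0.57, -0.822, -0.0]]
ft_force: [0.2, -1.2, -0.5]
finger_gap: 0.0185
```

```bash
python3 plan.py .5427 .0422 .109 -5.5 35;python3 snap.py wrist w10;python3 snap.py top t10 320 170 430 270 6
```

```text
t 10.33 pos [0.5422 0.0427 0.1105] F [ 0.1774 -1.1545 -0.4702] gap 0.0185 j [  0.8 -21.  135.7  -7.1  30.9 -78.7]
shift mm [-0.4  1.6 -0.4] turn [ 0.001 -0.    -0.004] rows needed 0.0
```

View pics/w10.png

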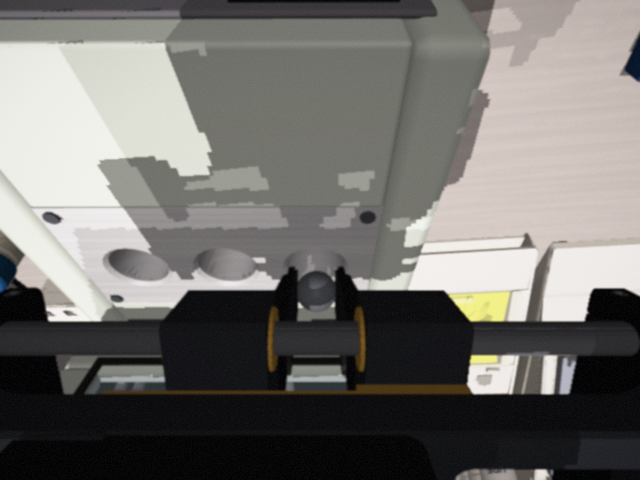

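View pics/t10.png

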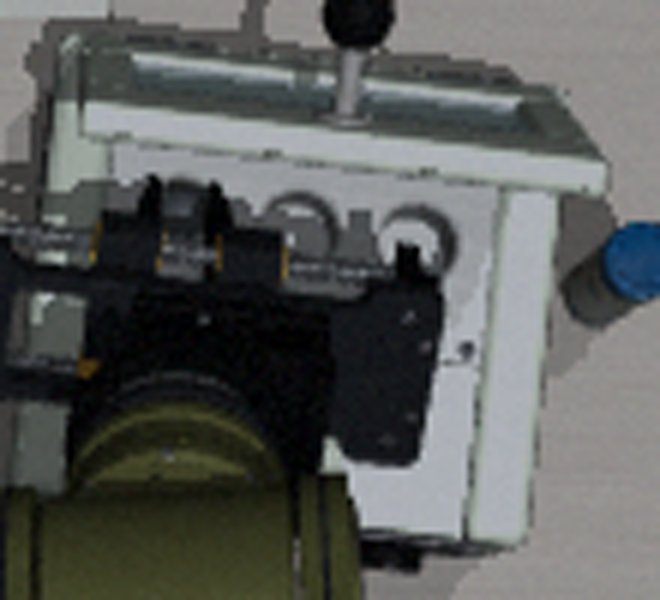

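```bash
python3 - <<'E'
from h import *
import json
w=json.load(open('w10.json')); T=json.load(open('t10.json'))
print(proj(w,[.5399,.0425,.099]),onz(w,317,290.5,.1145))
for b in ([.5399,.0425,.099],[.5347,-.0033,.099],[.5307,-.0491,.099]): print(proj(w,b),proj(T,b))
E
```

```text
[314.7103 265.0157] [0.5398 0.0437 0.1145]
[314.7103 265.0157] [348.9037 204.7361]
[225.3018 264.0599] [368.6776 207.4266]
[136.4517 264.4656] [388.4524 209.6022]
```

Call:
{"method": "servo_tool", "body": {
  "steps": "0.3 0 0 -1 0 0 0; 0.3 0 0 -1 0 0 0; 0.3 0 0 -1 0 0 0; 0.3 0 0 -1 0 0 0; 0.3 0 -5 -1 0 0 0"
}}

```text
time_s: 10.85
position: [0.5389, 0.0419, 0.1139]
eef_rot: [[0.819, 0.566, 0.097], [-0.079, -0.055, 0.995], [0.569, -0.823, -0.0]]
ft_force: [1.0, -0.8, -0.1]
finger_gap: 0.033
```

Call:
{"method": "servo_tool", "body": {
  "steps": "0.3 0 -30 0 0 0 0; 0.3 0 -60 0 0 0 0; 0.3 0 -90 0 0 0 0; 0.3 0 -115 0 0 0 0; 0.3 0 -130 0 0 0 0"
}}

```text
time_s: 11.27
position: [0.465, 0.0493, 0.2245]
eef_rot: [[0.816, 0.57, 0.096], [-0.079, -0.055, 0.995], [0.573, -0.82, 0.0]]
ft_force: [0.6, -0.9, 0.6]
finger_gap: 0.033
```

```bash
python3 plan.py .4574 .3417 .15 -5 0;python3 snap.py wrist w11;python3 snap.py top t11 320 170 430 270 6
```

```text
t 11.27 pos [0.465  0.0493 0.2245] F [ 0.551  -0.867   0.5612] gap 0.0330 j [  2.2 -42.7 137.3  -5.7  50.8 -80. ]
shift mm [-72.   40.7 290.3] turn [ 0.003 -0.009  0.61 ] rows needed 7.2
```

View pics/w11.png

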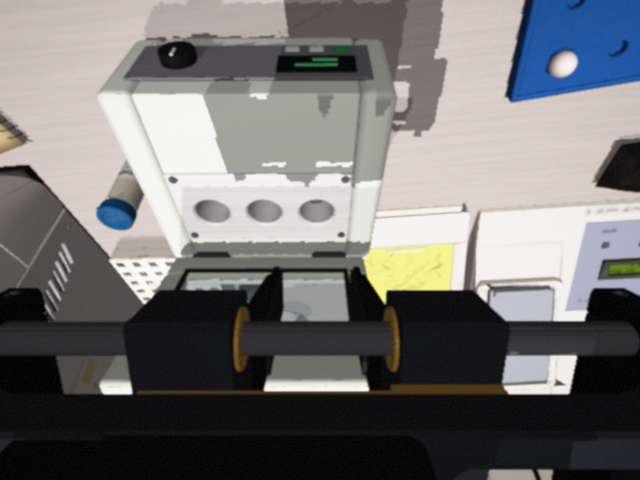

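View pics/t11.png

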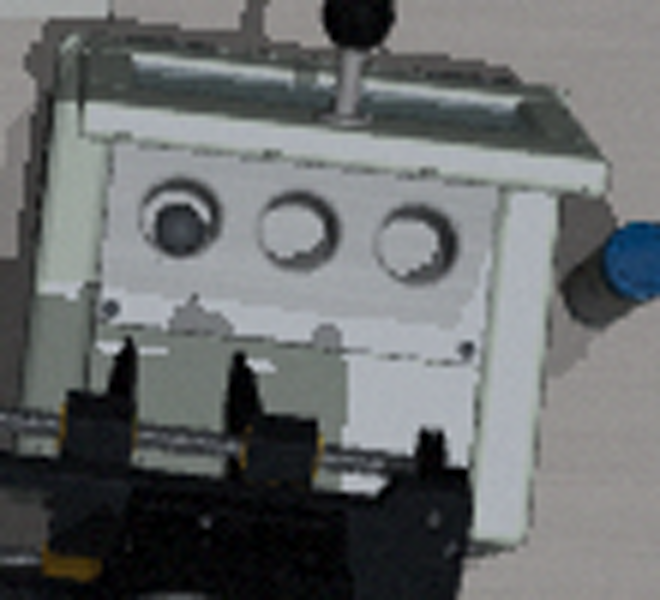

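```bash
python3 plan.py .4126 .3375 .10 -5 0
```

```text
t 11.37 pos [0.4661 0.0493 0.2252] F [-0.2858  0.2067  0.5255] gap 0.0333 j [  2.2 -42.7 137.3  -5.7  50.7 -80. ]
shift mm [-138.3   56.   281.6] turn [ 0.002 -0.009  0.613] rows needed 7.6
```

Call:
{"method": "servo_tool", "body": {
  "steps": "0.3 -15 0 35 0 0 0.12; 0.3 -30 3 72 0 0 0.24; 0.3 -46 8 110 0 0 0.36; 0.3 -64 15 150 0 0 0.48; 0.3 -82 25 190 0 -0.005 0.6"
}}

```text
time_s: 11.78
position: [0.4325, 0.2405, 0.1596]
eef_rot: [[0.996, 0.008, 0.09], [-0.09, -0.002, 0.996], [0.008, -1.0, -0.001]]
ft_force: [0.4, -0.1, -0.1]
finger_gap: 0.0337
```

```bash
python3 plan.py .4126 .3375 .05 -5 0
```

```text
t 11.78 pos [0.4325 0.2405 0.1596] F [ 0.4061 -0.0746 -0.0549] gap 0.0337 j [ 23.  -10.9 117.5  -0.3  73.  -61.7]
shift mm [-29.5 109.3  94.9] turn [ 0.001 -0.003  0.008] rows needed 3.5
```

Call:
{"method": "servo_tool", "body": {
  "steps": "0.3 -8 25 26 0 0 0.008; 0.3 -16 50 52 0 0 0.008; 0.3 -24 76 78 0 0 0.008; 0.3 -29 100 95 0 0 0.008; 0.3 -29 109 95 0 0 0.008"
}}

```text
time_s: 12.2
position: [0.4097, 0.3381, 0.0444]
eef_rot: [[0.996, -0.007, 0.087], [-0.088, -0.005, 0.996], [-0.007, -1.0, -0.006]]
ft_force: [-0.5, -0.7, -0.8]
finger_gap: 0.0334
```

```bash
python3 plan.py .4126 .3375 .0165 -5 0; python3 snap.py wrist w12
```

```text
t 12.20 pos [0.4097 0.3381 0.0444] F [-0.4978 -0.6526 -0.817 ] gap 0.0334 j [ 33.7   2.3 117.2  -0.   61.  -51.2]
shift mm [ 3.1 27.9 -0.2] turn [ 0.006 -0.    -0.007] rows needed 0.7
```

View pics/w12.png

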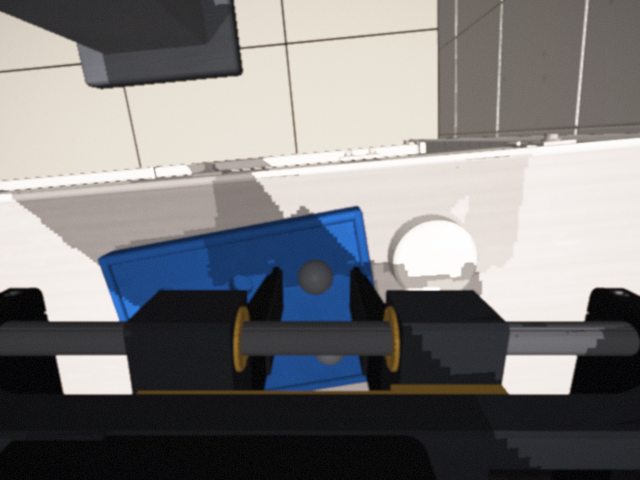

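```bash
python3 plan.py .4126 .3375 .0165 -5 0; python3 - <<'E'
from h import *
import json
w=json.load(open('w12.json')); print(onz(w,316,277,.022), onz(w,393,258,.018))
E
```

```text
t 12.25 pos [0.4096 0.3364 0.0441] F [-1.4705 -1.5189 -1.316 ] gap 0.0334 j [ 33.6   2.3 117.3  -0.1  61.1 -51.3]
shift mm [ 3.1 27.5  1.6] turn [ 0.007 -0.001 -0.007] rows needed 0.7
[0.4129 0.3378 0.022 ] [0.4067 0.3822 0.018 ]
```

Call:
{"method": "servo_tool", "body": {
  "steps": "0.3 3 10 1 0 0 -0.007; 0.3 3 20 1 0 0 -0.007; 0.3 3 25 1 0 0 -0.007; 0.3 3 26 1 0 0 -0.007; 0.3 3 26 1 0 0 -0.007"
}}

```text
time_s: 12.67
position: [0.4128, 0.3364, 0.0183]
eef_rot: [[0.996, -0.001, 0.089], [-0.089, -0.007, 0.996], [-0.0, -1.0, -0.007]]
ft_force: [-0.0, -0.4, 0.2]
finger_gap: 0.0332
```

```bash
python3 plan.py .4128 .3375 .0165 -5 0
```

```text
t 12.67 pos [0.4128 0.3364 0.0183] F [-0.0303 -0.3846  0.2306] gap 0.0332 j [ 33.6   4.6 117.8  -0.4  57.9 -51.1]
shift mm [-0.1  1.8  1.1] turn [ 0.007 -0.002 -0.   ] rows needed 0.1
```

Call:
{"method": "servo_tool", "body": {
  "steps": "0.5 0 1.5 1 0.007 0 0; 0.7 0 1.5 1 0.007 0 0; 1 0 1.5 1 0.007 0 0; 1 0 1.5 1 0.007 0 0; 1 0 1.5 1 0.007 0 0"
}}

```text
time_s: 13.08
position: [0.4134, 0.3375, 0.0174]
eef_rot: [[0.996, 0.001, 0.089], [-0.089, 0.0, 0.996], [0.001, -1.0, 0.0]]
ft_force: [0.1, -0.5, 2.0]
finger_gap: 0.0185
```

Call:
{"method": "servo_tool", "body": {
  "steps": "1 0 -20 0 0 0 0; 1 0 -55 -8 0 0 0; 1 2 -95 -30 0 0 0; 1 6 -135 -62 0 0 0; 1 10 -170 -100 0 0 0"
}}

```text
time_s: 13.5
position: [0.4141, 0.2539, 0.1733]
eef_rot: [[0.996, 0.002, 0.087], [-0.087, 0.001, 0.996], [0.002, -1.0, 0.001]]
ft_force: [0.9, 0.7, 0.3]
finger_gap: 0.0185
```

```bash
python3 plan.py .47 -.006 .20 -5.5 35
```

```text
t 13.50 pos [0.4141 0.2539 0.1733] F [0.9432 0.7378 0.3382] gap 0.0185 j [ 25.2 -12.7 117.6  -0.   74.9 -59.8]
shift mm [  78.3  -26.9 -254. ] turn [-0.004  0.008 -0.608] rows needed 6.4
```

Call:
{"method": "servo_tool", "body": {
  "steps": "1 8 -15 -38 0 0 -0.12; 1 20 -28 -76 0 0 -0.24; 1 34 -30 -114 0 0 -0.36; 1 50 -30 -152 0 0 -0.48; 1 66 -28 -190 0 0.008 -0.6"
}}

```text
time_s: 13.92
position: [0.4642, 0.058, 0.2038]
eef_rot: [[0.814, 0.573, 0.092], [-0.077, -0.051, 0.996], [0.575, -0.818, 0.003]]
ft_force: [-0.2, 0.7, -0.2]
finger_gap: 0.0183
```

```bash
python3 plan.py .5373 -.0035 .118 -5.5 35
```

```text
t 13.92 pos [0.4642 0.058  0.2038] F [-0.2281  0.7109 -0.2164] gap 0.0183 j [  3.7 -42.  139.   -6.7  48.4 -78.1]
shift mm [ 15.  115.2 -54.7] turn [-0.005  0.001  0.002] rows needed 3.1
```

Call:
{"method": "servo_tool", "body": {
  "steps": "1 3 15 -22 0 0 0; 1 7 38 -42 0 0 0; 1 11 64 -54 0 0 0; 1 14 90 -54 0 0 0; 1 15 112 -54 0 0 0"
}}

```text
time_s: 14.33
position: [0.5362, -0.004, 0.12]
eef_rot: [[0.814, 0.573, 0.095], [-0.08, -0.052, 0.995], [0.576, -0.818, 0.003]]
ft_force: [0.3, 0.8, -1.5]
finger_gap: 0.0179
```

```bash
python3 plan.py .5373 -.0035 .1095 -5.5 35
```

```text
t 14.33 pos [ 0.5362 -0.004   0.12  ] F [ 0.3142  0.7729 -1.4899] gap 0.0179 j [ -6.6 -23.9 136.8   1.6  31.9 -92.2]
shift mm [-5.2  9.2  0.6] turn [-0.003 -0.001  0.003] rows needed 0.3
```

Call:
{"method": "servo_tool", "body": {
  "steps": "1 -2 4 0 0 0 0; 1 -4 7 0 0 0 0; 1 -5 9 0.5 0 0 0; 1 -5 9 0.5 0 0 0; 1 -5 9 0.5 0 0 0"
}}

```text
time_s: 14.75
position: [0.5375, -0.0032, 0.1111]
eef_rot: [[0.813, 0.575, 0.094], [-0.079, -0.052, 0.996], [0.577, -0.817, 0.003]]
ft_force: [-0.0, 0.2, -0.6]
finger_gap: 0.0184
```

```bash
python3 plan.py .5373 -.0035 .1095 -5.5 35;python3 snap.py wrist w13
```

```text
t 14.75 pos [ 0.5375 -0.0032  0.1111] F [-0.0011  0.2032 -0.5867] gap 0.0184 j [ -6.5 -22.9 137.1   1.5  30.5 -92.1]
shift mm [-1.1  1.2 -0.3] turn [-0.004 -0.001  0.005] rows needed 0.0
```

View pics/w13.png

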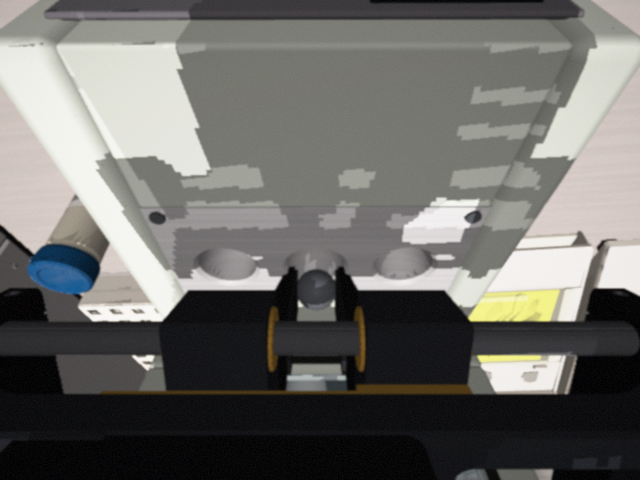

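```bash
python3 - <<'E'
from h import *
import json
w=json.load(open('w13.json'))
for b in ([.5399,.0425,.099],[.5347,-.0033,.099],[.5307,-.0491,.099]): print(proj(w,b))
print(onz(w,317,290.5,.1135))
E
```

```text
[403.581  264.2987]
[314.7277 263.5152]
[225.824  264.0758]
[ 0.5375 -0.0024  0.1135]
```

Call:
{"method": "servo_tool", "body": {
  "steps": "1 -1 0 -0.5 0 0 0; 1 -1 0 -0.5 0 0 0; 0.3 -1 0 -0.5 0 0 0; 0.3 -1 0 -0.5 0 0 0; 0.3 -1 0 -0.5 0 0 0"
}}

```text
time_s: 15.22
position: [0.5369, -0.0037, 0.111]
eef_rot: [[0.812, 0.576, 0.094], [-0.079, -0.052, 0.996], [0.578, -0.816, 0.003]]
ft_force: [-0.4, -0.3, 0.9]
finger_gap: 0.0314
```

Call:
{"method": "servo_tool", "body": {
  "steps": "0.3 0 -10 0 0 0 0; 0.3 0 -40 0 0 0 0; 0.3 0 -75 0 0 0 0; 0.3 0 -105 5 0 0 0; 0.3 0 -130 15 0 0 0"
}}

```text
time_s: 15.63
position: [0.4629, 0.0174, 0.2194]
eef_rot: [[0.811, 0.577, 0.096], [-0.08, -0.053, 0.995], [0.58, -0.815, 0.003]]
ft_force: [0.2, 0.6, 0.3]
finger_gap: 0.0333
```

```bash
python3 plan.py .4574 .3419 .1 -5 0;python3 snap.py wrist w14;python3 snap.py top t14 320 170 430 270 6
```

```text
t 15.63 pos [0.4629 0.0174 0.2194] F [0.2109 0.614  0.3409] gap 0.0333 j [ -4.  -44.5 138.8  -0.9  50.2 -88.1]
shift mm [-99.7  76.8 322.1] turn [-0.    -0.01   0.619] rows needed 8.3
```

View pics/t14.png

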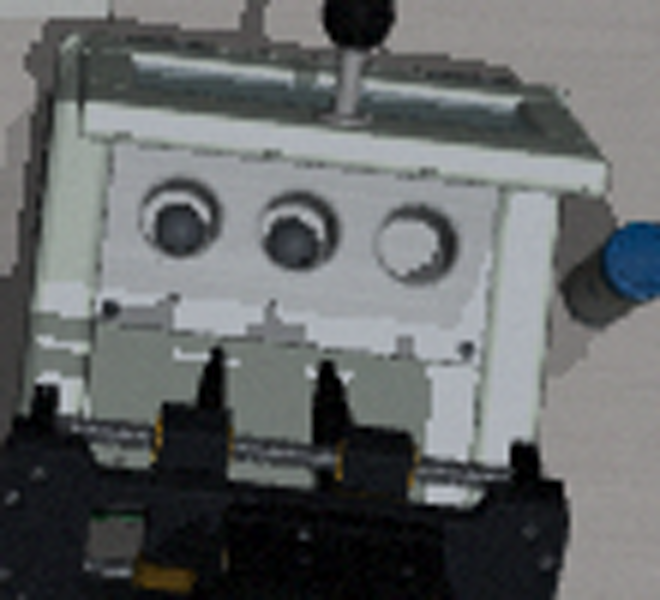

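Balls lie in A (180,228) and B (298,240). Now the third ball, at (0.4574, 0.3419).

Call:
{"method": "servo_tool", "body": {
  "steps": "0.3 -15 0 37 0 0 0.12; 0.3 -30 3 75 0 0 0.24; 0.3 -44 10 113 0 0 0.36; 0.3 -58 20 152 0 0 0.48; 0.3 -72 32 191 0 -0.005 0.6"
}}

```text
time_s: 16.15
position: [0.4433, 0.213, 0.1564]
eef_rot: [[0.996, 0.023, 0.087], [-0.087, 0.0, 0.996], [0.023, -1.0, 0.002]]
ft_force: [-0.1, -0.6, 1.8]
finger_gap: 0.0334
```

```bash
python3 plan.py .4574 .3419 .05 -5 0
```

```text
t 16.15 pos [0.4433 0.213  0.1564] F [-0.0638 -0.5656  1.8111] gap 0.0334 j [ 19.7 -11.7 118.5  -0.4  72.  -65.2]
shift mm [  0.4 106.7 129.4] turn [-0.002  0.     0.023] rows needed 4.0
```

Call:
{"method": "servo_tool", "body": {
  "steps": "0.3 0 10 32 0 0 0.02; 0.3 0 28 64 0 0 0.023; 0.3 0 50 98 0 0 0.023; 0.3 0 78 128 0 0 0.023; 0.3 0 104 129 0 0 0.023"
}}

```text
time_s: 16.57
position: [0.4573, 0.3455, 0.0501]
eef_rot: [[0.996, -0.0, 0.084], [-0.084, 0.004, 0.996], [-0.001, -1.0, 0.004]]
ft_force: [0.3, -0.3, 0.8]
finger_gap: 0.0337
```

```bash
python3 plan.py .4574 .3419 .0165 -5 0; python3 snap.py wrist w15
```

```text
t 16.57 pos [0.4573 0.3455 0.0501] F [ 0.3385 -0.2689  0.7974] gap 0.0337 j [ 31.6   6.6 112.    0.2  61.3 -53.7]
shift mm [ 0.4 33.6 -3.7] turn [-0.004  0.003 -0.001] rows needed 0.8
```

View pics/w15.png

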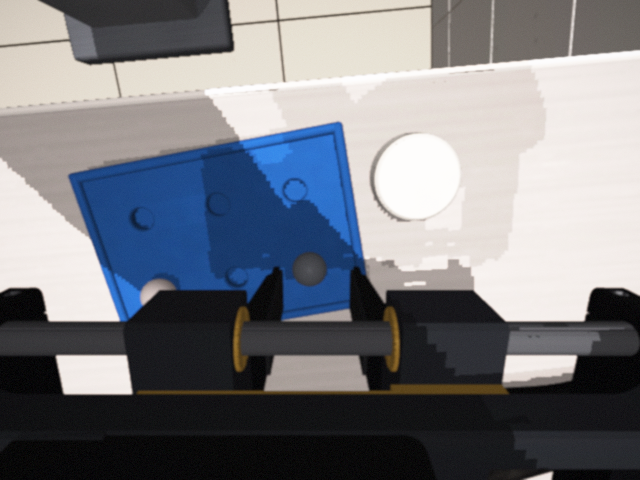

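```bash
python3 - <<'E'
from h import *
import json
w=json.load(open('w15.json'))
print(onz(w,310.5,269,.022))
E
python3 plan.py .4574 .3419 .0165 -5 0
```

```text
[0.4578 0.3425 0.022 ]
t 16.62 pos [0.4532 0.3412 0.0437] F [-2.2887 -2.0832 -3.9253] gap 0.0331 j [ 31.5   6.8 112.5   0.2  61.3 -53.8]
shift mm [ 4.4 27.2  1.1] turn [ 0.004  0.003 -0.009] rows needed 0.7
```

Call:
{"method": "servo_tool", "body": {
  "steps": "0.3 4 8 1 0 0 0; 0.3 4 17 1 0 0 0; 0.3 4 22 1 0 0 0; 0.3 4 24 1 0 0 0; 0.3 4 24 1 0 0 0"
}}

```text
time_s: 17.03
position: [0.4572, 0.3413, 0.0197]
eef_rot: [[0.996, -0.01, 0.085], [-0.085, -0.003, 0.996], [-0.009, -1.0, -0.004]]
ft_force: [-0.5, -0.0, 1.0]
finger_gap: 0.0332
```

```bash
python3 plan.py .4576 .3421 .0165 -5 0
```

```text
t 17.03 pos [0.4572 0.3413 0.0197] F [-0.5009 -0.002   0.9615] gap 0.0332 j [ 31.3   9.1 112.6   0.2  58.9 -53.9]
shift mm [0.4 3.2 0.8] turn [ 0.004  0.002 -0.009] rows needed 0.1
```

Call:
{"method": "servo_tool", "body": {
  "steps": "0.3 0.5 3 1 0 0 -0.009; 0.6 0.5 3 1 0 0 -0.009; 1 0.5 3 1 0 0 -0.009; 1 0.5 3 1 0 0 -0.009; 1 0.5 3 1 0 0 -0.009"
}}

```text
time_s: 17.45
position: [0.458, 0.3421, 0.0173]
eef_rot: [[0.996, -0.0, 0.085], [-0.085, -0.004, 0.996], [0.0, -1.0, -0.004]]
ft_force: [-0.5, -1.5, 1.7]
finger_gap: 0.0185
```

Call:
{"method": "servo_tool", "body": {
  "steps": "1 0 -15 0 0 0 0; 1 0 -50 -5 0 0 0; 1 0 -90 -25 0 0 0; 1 0 -130 -58 0 0 0; 1 0 -165 -98 0 0 0"
}}

```text
time_s: 17.87
position: [0.4516, 0.2631, 0.1687]
eef_rot: [[0.997, 0.002, 0.083], [-0.083, -0.003, 0.997], [0.002, -1.0, -0.002]]
ft_force: [0.6, -0.4, 0.4]
finger_gap: 0.0183
```

```bash
python3 plan.py .46 -.05 .21 -5.5 35;python3 snap.py wrist w16
```

```text
t 17.87 pos [0.4516 0.2631 0.1687] F [ 0.5883 -0.3654  0.4043] gap 0.0183 j [ 24.5  -7.3 113.4  -0.2  73.8 -60.7]
shift mm [  34.4  -40.5 -311.5] turn [-0.002  0.014 -0.608] rows needed 7.6
```

View pics/w16.png

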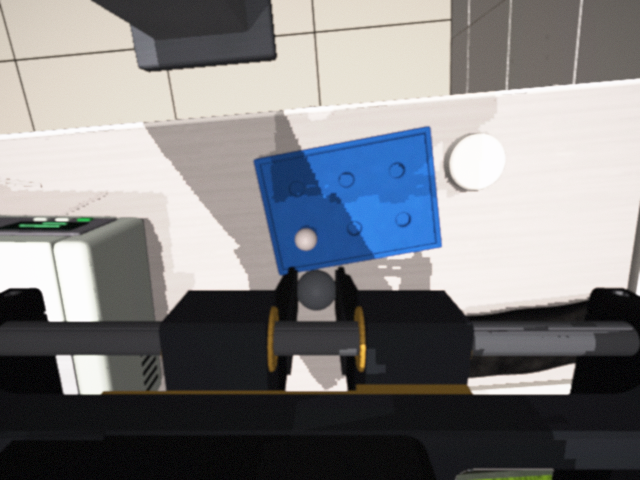

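Call:
{"method": "servo_tool", "body": {
  "steps": "1 2 -20 -38 0 0 -0.12; 1 6 -35 -76 0 0 -0.24; 1 12 -42 -114 0 0 -0.36; 1 20 -42 -152 0 0 -0.48; 1 28 -41 -190 0 0.01 -0.6"
}}

```text
time_s: 18.33
position: [0.4662, 0.0678, 0.2195]
eef_rot: [[0.81, 0.579, 0.092], [-0.076, -0.053, 0.996], [0.582, -0.813, 0.001]]
ft_force: [0.6, -1.3, -0.0]
finger_gap: 0.0186
```

```bash
python3 plan.py .5333 -.0493 .120 -5.5 35
```

```text
t 18.33 pos [0.4662 0.0678 0.2195] F [ 0.5729 -1.3352 -0.0347] gap 0.0186 j [  5.7 -41.9 137.6  -8.3  49.6 -75.6]
shift mm [   5.3  126.  -110.5] turn [-0.003  0.002  0.01 ] rows needed 4.0
```

Call:
{"method": "servo_tool", "body": {
  "steps": "1 0 8 -35 0 0 0; 1 0 25 -68 0 0 0; 1 2 50 -96 0 0 0.01; 1 4 80 -110 0 0 0.01; 1 5 108 -110 0 0 0.01"
}}

```text
time_s: 18.75
position: [0.5235, -0.0515, 0.1352]
eef_rot: [[0.813, 0.574, 0.098], [-0.08, -0.057, 0.995], [0.577, -0.817, -0.0]]
ft_force: [0.7, 0.2, 0.2]
finger_gap: 0.0185
```

```bash
python3 plan.py .5330 -.0493 .110 -5.5 35
```

```text
t 18.75 pos [ 0.5235 -0.0515  0.1352] F [0.6994 0.1958 0.2203] gap 0.0185 j [ -14.2  -27.3  137.5    8.6   35.2 -104.1]
shift mm [-7.  25.9  3.2] turn [ 0.001 -0.002  0.004] rows needed 0.6
```

Call:
{"method": "servo_tool", "body": {
  "steps": "1 -3 8 2 0 0 0; 1 -5 16 3 0 0 0; 1 -7 22 3 0 0 0; 1 -7 25 3 0 0 0; 1 -7 25 3 0 0 0"
}}

```text
time_s: 19.17
position: [0.5325, -0.0489, 0.1107]
eef_rot: [[0.813, 0.574, 0.097], [-0.079, -0.056, 0.995], [0.577, -0.817, -0.0]]
ft_force: [-0.1, 0.2, 1.1]
finger_gap: 0.0182
```

```bash
python3 plan.py .5330 -.0493 .110 -5.5 35;python3 snap.py wrist w17; python3 - <<'E'
from h import *
import json
w=json.load(open('w17.json'))
for b in ([.5399,.0425,.099],[.5347,-.0033,.099],[.5307,-.0491,.099]): print(proj(w,b))
print(onz(w,317,290.5,.115))
E
python3 plan.py .5330 -.0493 .110 -5.5 35
```

```text
t 19.17 pos [ 0.5325 -0.0489  0.1107] F [-0.0593  0.1552  1.0532] gap 0.0182 j [ -13.5  -23.5  137.5    8.8   31.3 -104. ]
shift mm [ 0.1  0.9 -0.3] turn [ 0.001 -0.001  0.004] rows needed 0.0
[492.3612 265.7906]
[403.7452 264.9122]
[314.847  265.3717]
[ 0.5293 -0.0479  0.115 ]
t 19.22 pos [ 0.5327 -0.049   0.1113] F [-0.0699  0.3659  0.0569] gap 0.0183 j [ -13.5  -23.5  137.5    8.8   31.3 -104. ]
shift mm [-0.5  1.3 -0.3] turn [ 0.001 -0.001  0.005] rows needed 0.0
```

View pics/w17.png

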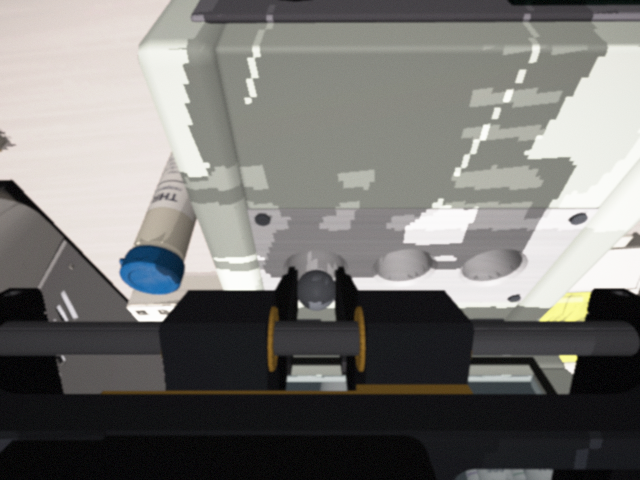

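Call:
{"method": "servo_tool", "body": {
  "steps": "1 0 0 -0.5 0 0 0; 0.3 0 0 -0.5 0 0 0; 0.3 0 0 -0.5 0 0 0; 0.3 0 0 -0.5 0 0 0; 0.3 0 0 -0.5 0 0 0"
}}

```text
time_s: 19.63
position: [0.5328, -0.0495, 0.1119]
eef_rot: [[0.812, 0.575, 0.097], [-0.079, -0.056, 0.995], [0.578, -0.816, -0.0]]
ft_force: [0.0, 0.0, -0.9]
finger_gap: 0.0328
```

Call:
{"method": "servo_tool", "body": {
  "steps": "0.3 0 -10 0 0 0 0; 0.3 0 -40 0 0 0 0; 0.2 0 -75 5 0 0 0; 0.1 0 -105 15 0 0 0; 0 0 -130 25 0 0 0"
}}

```text
time_s: 20.05
position: [0.4598, -0.0174, 0.2202]
eef_rot: [[0.811, 0.577, 0.099], [-0.08, -0.058, 0.995], [0.58, -0.815, -0.0]]
ft_force: [0.6, -0.1, 0.5]
finger_gap: 0.0448
```

```bash
python3 plan.py .50 0 .34 -5 0;python3 snap.py top t18 320 170 430 270 6
```

```text
t 20.05 pos [ 0.4598 -0.0174  0.2202] F [ 0.6038 -0.0511  0.5402] gap 0.0448 j [-10.7 -45.5 139.2   3.7  51.  -96.5]
shift mm [100.7 -75.4  21.3] turn [ 0.004 -0.011  0.619] rows needed 5.0
```

View pics/t18.png

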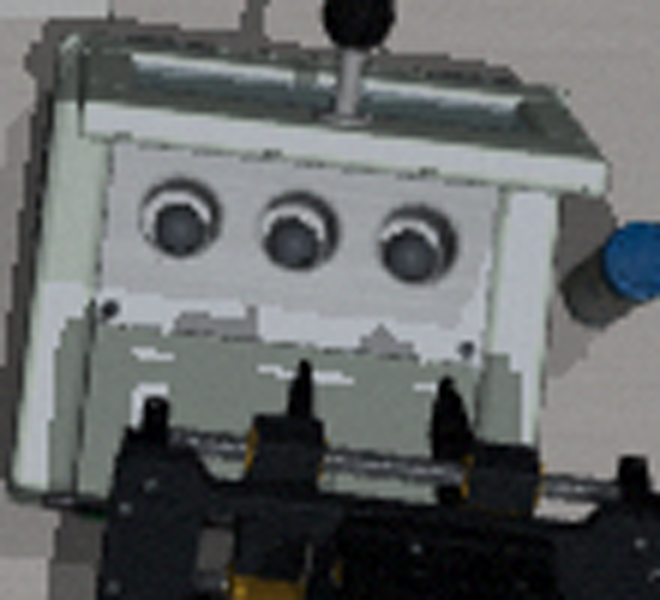

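Call:
{"method": "servo_tool", "body": {
  "steps": "0 0 -35 2 0 0 0.12; 0 15 -60 8 0 0 0.24; 0 40 -80 14 0 0 0.36; 0 70 -80 20 0 0 0.48; 0 98 -78 20 0 -0.01 0.6"
}}

```text
time_s: 20.52
position: [0.4979, 0.0013, 0.3511]
eef_rot: [[0.996, 0.028, 0.086], [-0.086, -0.006, 0.996], [0.029, -1.0, -0.003]]
ft_force: [-0.8, -0.2, 1.0]
finger_gap: 0.0476
```

```bash
python3 plan.py .587 -.0085 .29 -5 0
```

```text
t 20.52 pos [0.4979 0.0013 0.3511] F [-0.8187 -0.1894  1.0253] gap 0.0476 j [ -5.9 -16.4 103.8  -0.2  91.  -91. ]
shift mm [87.8 63.6 -1.9] turn [0.003 0.001 0.029] rows needed 2.6
```

Call:
{"method": "servo_tool", "body": {
  "steps": "0 25 0 -1 0 0 0.02; 0 55 5 -2 0 0 0.029; 0 82 15 -2 0 0 0.029; 0 88 35 -2 0 0 0.029; 0 88 60 -2 0 0 0.029"
}}

```text
time_s: 20.93
position: [0.5899, -0.009, 0.2936]
eef_rot: [[0.996, 0.002, 0.086], [-0.086, -0.003, 0.996], [0.002, -1.0, -0.003]]
ft_force: [0.9, 0.9, -0.1]
finger_gap: 0.0479
```

```bash
python3 plan.py .588 -.0085 .232 -5 0; python3 snap.py top t19 310 150 440 260 6;python3 snap.py wrist w19
```

```text
t 20.93 pos [ 0.5899 -0.009   0.2936] F [ 0.9483  0.8977 -0.1021] gap 0.0479 j [ -6.   -2.7  97.1  -0.2  85.5 -91. ]
shift mm [-2.1 61.6  0.6] turn [0.003 0.001 0.002] rows needed 1.5
```

View pics/w19.png

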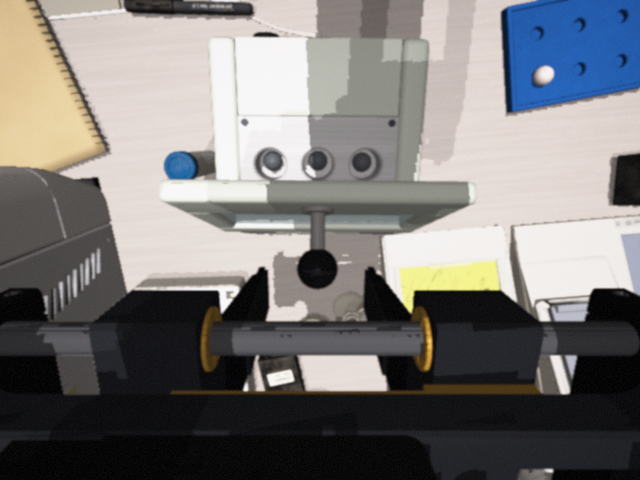

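```bash
python3 - <<'E'
from h import *
import json
w=json.load(open('w19.json')); print(onz(w,317.5,268.5,.247))
E
python3 plan.py .588 -.0085 .230 -5 0
```

```text
[ 0.5904 -0.008   0.247 ]
t 21.03 pos [ 0.5855 -0.0085  0.2876] F [-0.2189  0.2714 -0.7733] gap 0.0475 j [ -6.   -2.7  97.6  -0.2  85.6 -91. ]
shift mm [ 3.1 57.5  0.4] turn [ 0.003  0.001 -0.01 ] rows needed 1.4
```

Call:
{"method": "servo_tool", "body": {
  "steps": "0 4 20 0.5 0 0 -0.01; 0 4 40 0.5 0 0 -0.01; 0 4 56 0.5 0 0 -0.01; 0.4 4 57 0.5 0 0 -0.01; 1 4 57 0.5 0 0 -0.01"
}}

```text
time_s: 21.45
position: [0.5885, -0.0085, 0.2308]
eef_rot: [[0.996, -0.001, 0.086], [-0.086, -0.003, 0.996], [-0.001, -1.0, -0.003]]
ft_force: [-0.0, -0.6, 0.7]
finger_gap: 0.0391
```

Call:
{"method": "servo_tool", "body": {
  "steps": "1 0 0 0 0 0 0; 1 0 0 0 0 0 0; 1 0 0 0 0 0 0; 1 0 0 0 0 0 0; 1 0 0 0 0 0 0"
}}

```text
time_s: 21.87
position: [0.5895, -0.0085, 0.2332]
eef_rot: [[0.996, 0.003, 0.086], [-0.086, -0.003, 0.996], [0.003, -1.0, -0.003]]
ft_force: [-0.9, 0.8, 6.4]
finger_gap: 0.0235
```

Call:
{"method": "servo_tool", "body": {
  "steps": "1 -10 1 0 0 0 0; 1 -21 2 0 0 0 0; 1 -31 4 0 0 0 0; 1 -41 8 0 0 0 0; 1 -51 11 0 0 0 0"
}}

```text
time_s: 22.28
position: [0.538, -0.0037, 0.2222]
eef_rot: [[0.996, 0.004, 0.086], [-0.086, -0.002, 0.996], [0.004, -1.0, -0.002]]
ft_force: [4.3, 2.2, -2.2]
finger_gap: 0.0234
```

```bash
python3 plan.py .4622 .0033 .1393 -5 0
```

```text
t 22.28 pos [ 0.538  -0.0037  0.2222] F [ 4.2549  2.1964 -2.1649] gap 0.0234 j [ -6.   -7.6 108.5  -0.1  78.9 -91.1]
shift mm [-76.5  82.6   0.6] turn [0.002 0.001 0.004] rows needed 2.7
```

Call:
{"method": "servo_tool", "body": {
  "steps": "1 -10 5 0 0 0 0; 1 -19 10 0 0 0 0; 1 -27 16 0 0 0 0; 1 -36 23 0 0 0 0; 1 -43 30 0 0 0 0"
}}

```text
time_s: 22.7
position: [0.4939, 0.0004, 0.1922]
eef_rot: [[0.996, 0.003, 0.086], [-0.086, -0.002, 0.996], [0.003, -1.0, -0.001]]
ft_force: [-2.4, 2.3, 5.5]
finger_gap: 0.0233
```

```bash
python3 plan.py .4622 .0033 .1393 -5 0
```

```text
t 22.70 pos [0.4939 0.0004 0.1922] F [-2.4164  2.2825  5.5335] gap 0.0233 j [ -6.1 -12.4 115.6  -0.1  76.7 -91.2]
shift mm [-32.   52.8   0.2] turn [0.001 0.001 0.003] rows needed 1.5
```

Call:
{"method": "servo_tool", "body": {
  "steps": "1 -7 8 0 0 0 0; 1 -14 16 0 0 0 0; 1 -20 25 0 0 0 0; 1 -25 34 0 0 0 0; 1 -29 43 0 0 0 0"
}}

```text
time_s: 23.12
position: [0.4637, 0.0033, 0.1478]
eef_rot: [[0.996, 0.001, 0.086], [-0.086, -0.001, 0.996], [0.001, -1.0, -0.001]]
ft_force: [-2.0, 3.4, 3.3]
finger_gap: 0.0239
```

Call:
{"method": "servo_tool", "body": {
  "steps": "1 -2 3 0 0 0 0; 1 -3 7 0 0 0 0; 1 -3 10 0 0 0 0; 1 -3 11 0 0 0 0; 1 -3 11 0 0 0 0"
}}

```text
time_s: 23.53
position: [0.4598, 0.0036, 0.1378]
eef_rot: [[0.996, -0.003, 0.086], [-0.086, -0.0, 0.996], [-0.003, -1.0, -0.0]]
ft_force: [-7.5, 3.3, 10.6]
finger_gap: 0.0234
```

```bash
python3 plan.py .4622 .0033 .1393 -5 0; python3 snap.py scene s20 280 140 480 320 3
```

```text
t 23.53 pos [0.4598 0.0036 0.1378] F [-7.4526  3.3151 10.593 ] gap 0.0234 j [ -6.2 -14.3 122.5  -0.   72.  -91.3]
shift mm [ 2.4 -1.5 -0.1] turn [ 0.     0.001 -0.003] rows needed 0.1
```

View pics/s20.png

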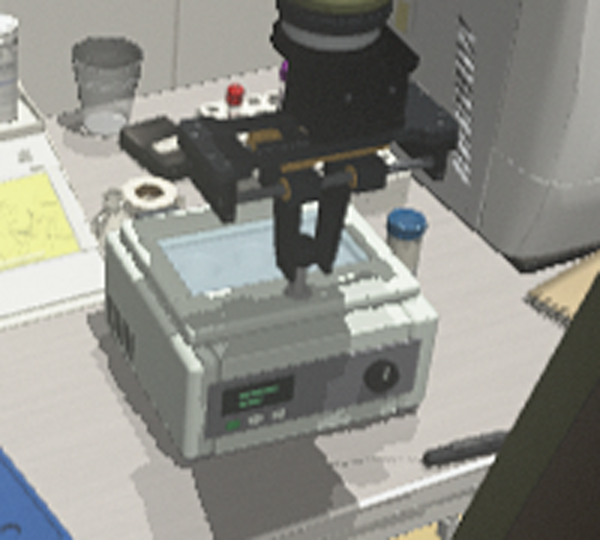

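Call:
{"method": "servo_tool", "body": {
  "steps": "1 1 3 0 0 0 0; 1 1 5 0 0 0 0; 1 1 5 0 0 0 0; 1 1 5 0 0 0 0; 1 1 5 0 0 0 0"
}}

```text
time_s: 24.0
position: [0.4619, 0.0035, 0.1368]
eef_rot: [[0.996, -0.001, 0.085], [-0.085, -0.0, 0.996], [-0.001, -1.0, -0.001]]
ft_force: [-8.2, 3.3, 19.3]
finger_gap: 0.0232
```

```bash
python3 plan.py .4622 .0033 .1393 -5 0
```

```text
t 24.00 pos [0.4619 0.0035 0.1368] F [-8.2361  3.2749 19.2896] gap 0.0232 j [ -6.2 -14.  122.3  -0.   71.7 -91.3]
shift mm [ 0.3 -2.5 -0.1] turn [ 0.001  0.002 -0.001] rows needed 0.1
```

Call:
{"method": "servo_tool", "body": {
  "steps": "1 0 5 0 0 0 0; 1 0 7 0 0 0 0; 1 0 7 0 0 0 0; 1 0 7 0 0 0 0; 1 0 7 0 0 0 0"
}}

```text
time_s: 24.42
position: [0.4646, 0.0032, 0.1355]
eef_rot: [[0.996, 0.004, 0.085], [-0.085, -0.001, 0.996], [0.004, -1.0, -0.001]]
ft_force: [-6.4, 4.7, 23.3]
finger_gap: 0.0237
```

```bash
python3 plan.py .4622 .0033 .1393 -5 0;  python3 snap.py scene s21 290 180 450 300 5
```

```text
t 24.42 pos [0.4646 0.0032 0.1355] F [-6.3863  4.6792 23.2869] gap 0.0237 j [ -6.2 -13.8 122.3  -0.   71.2 -91.3]
shift mm [-2.3 -3.8 -0.1] turn [0.001 0.002 0.004] rows needed 0.1
```

View pics/s21.png

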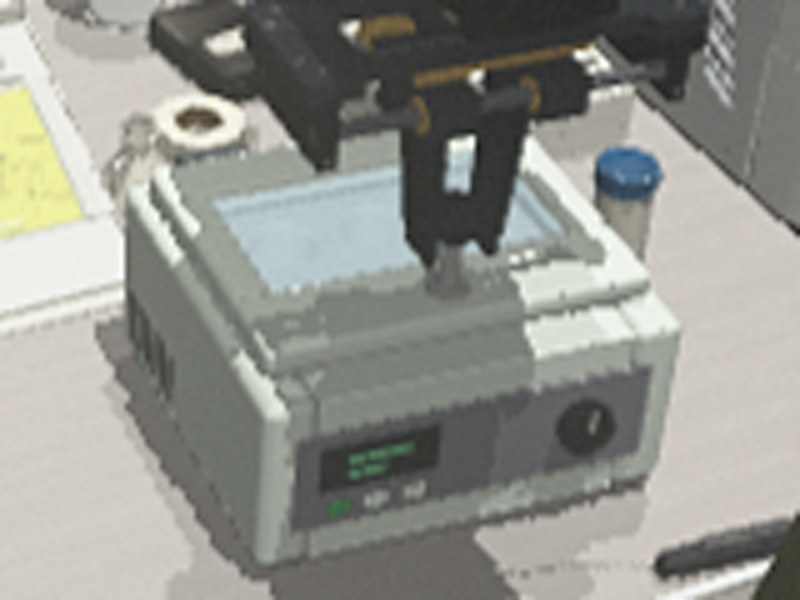

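Call:
{"method": "servo_tool", "body": {
  "steps": "1 0 1 0 0 0 0; 0 0 1 0 0 0 0; 0 0 1 0 0 0 0; 0 0 1 0 0 0 0; 0 0 1 0 0 0 0"
}}

```text
time_s: 24.88
position: [0.4641, 0.0029, 0.1336]
eef_rot: [[0.996, 0.002, 0.085], [-0.085, -0.002, 0.996], [0.003, -1.0, -0.001]]
ft_force: [0.2, 0.6, -0.4]
finger_gap: 0.0441
```

Call:
{"method": "servo_tool", "body": {
  "steps": "0 0 -10 0 0 0 0; 0 0 -40 0 0 0 0; 0 -10 -80 0 0 0 0; 0 -40 -110 0 0 0 0; 0 -75 -130 0 0 0 0"
}}

```text
time_s: 25.3
position: [0.3896, 0.0092, 0.2675]
eef_rot: [[0.996, 0.006, 0.085], [-0.085, -0.002, 0.996], [0.006, -1.0, -0.002]]
ft_force: [-0.6, -0.2, 1.5]
finger_gap: 0.0475
```

```bash
python3 plan.py .4622 .0033 .1393 -5 0;  python3 snap.py scene s22 290 180 450 300 5; python3 snap.py wrist w22; python3 snap.py top t22
```

```text
t 25.30 pos [0.3896 0.0092 0.2675] F [-0.6264 -0.1523  1.4812] gap 0.0475 j [ -6.5 -30.2 121.4  -0.1  88.5 -91.6]
shift mm [ 72.  128.6   0.6] turn [0.002 0.002 0.006] rows needed 3.5
```

View pics/s22.png

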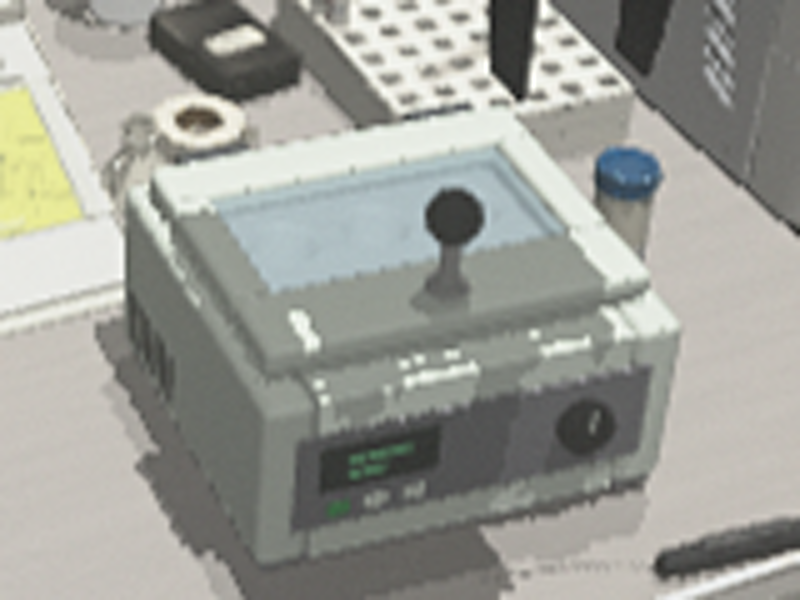

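View pics/w22.png

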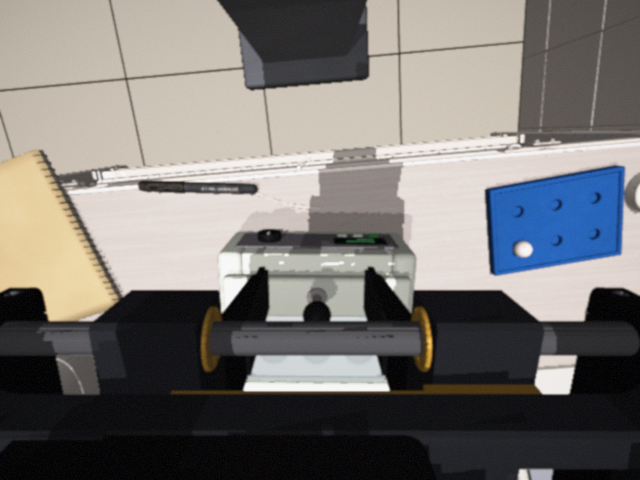

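View pics/t22.png

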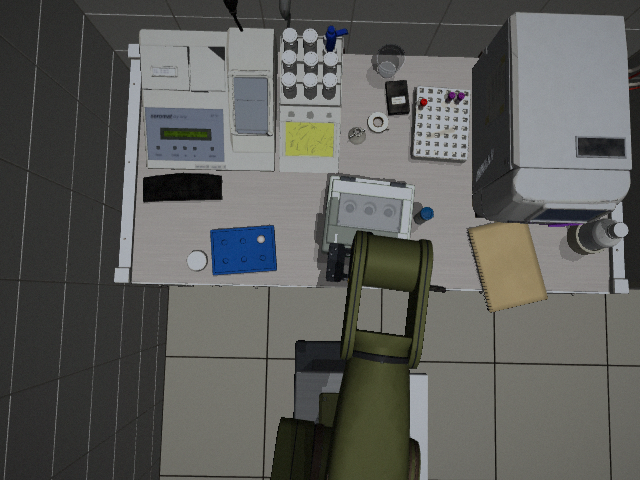

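```bash
python3 - <<'E'
from h import *
import json
S=json.load(open('s22.json'))
B=np.array([.5347,-.0033,0]); f=np.array([np.cos(np.radians(-5.6)),np.sin(np.radians(-5.6)),0]); H=B+.058*f+[0,0,.108]
for th in (0,.03,.06,.1):
    c,s=np.cos(th),np.sin(th); X=H-f*(.131*c-.044*s)+np.array([0,0,.131*s+.044*c]); print(th,X,proj(S,X))
for n in ('scene0','s22_raw'):
    a=cv2.imread(f'pics/{n}.png')[200:240,360:400]; g=cv2.cvtColor(a,cv2.COLOR_BGR2GRAY)
    k,l,st,ce=cv2.connectedComponentsWithStats((g<70).astype(np.uint8)); j=1+np.argmax(st[1:,4]); x,y,w,h=st[j,:4]; print(n,st[j],ce[j]+[360,200],360+x+w/2-.5,200+y+w/2-.5)
E
python3 snap.py scene s23 190 280 310 360 6
```

```text
0 [0.462  0.0038 0.152 ] [380.6369 223.5817]
0.03 [0.4634 0.0037 0.1559] [380.5301 221.7228]
0.06 [0.4649 0.0035 0.1598] [380.3978 219.8461]
0.1 [0.4671 0.0033 0.1649] [380.1818 217.32  ]
scene0 [15 14 11 10 76] [379.8158 218.7763] 380.0 219.0
s22_raw [15 18 11 11 86] [380.314 223.093] 380.0 223.0
```

View pics/s23.png

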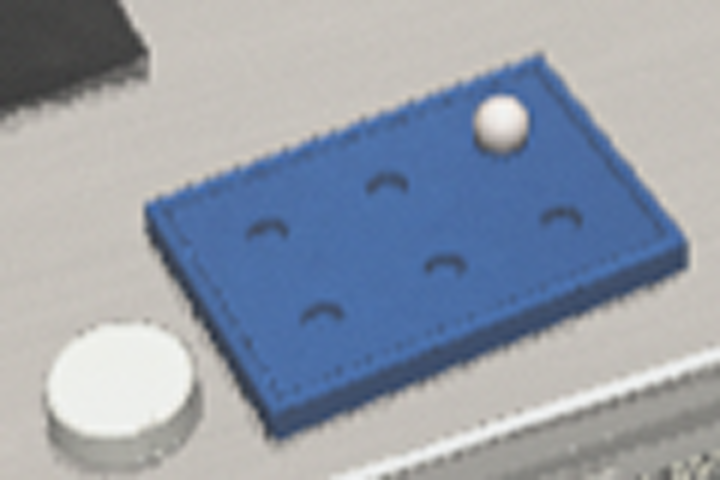

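```bash
python3 - <<'E'
from plant import ctrl
print(ctrl.get_state()['ft_force'],ctrl.get_state()['time_s']); print(ctrl.finish_job())
E
```

```text
[ 0.32859278 -0.55328143  0.37120051] 25.5
the job is handed in; nothing more can be done
None
```

I handed the job in at 25.5 s. The hood is shut with a steel ball in each of the three bores. The interface gives no verdict.

- **Opening:** I lifted the hood by the knob until it met its stop, which pushed back with about 20 N, then let go.
- **Balls:** I dropped the balls one at a time into A, B and C, each with its centre about 15 mm above the mouth and the tool leaning back 35°. The overhead picture after the third drop showed a ball in every bore.
- **Closing:** I brought the hood down by the knob until it stopped, pressed to about 23 N (2–3 N is enough to move the hinge), and let go without lifting. The tool slid a few millimetres on the knob during the last press.

**Last checks:**
- **Hood:** the knob sat at row 223.1 in the scene picture. Fully shut predicts 223.6 and the 0.03 rad limit predicts 221.7, so the hood is at about 0.01 rad. The 2 mm calibration error leaves roughly ±0.01 rad or more of doubt, so the felt stop is the stronger evidence.
- **Surroundings:** the white ball is in its seat, and the vial, screw cap and marker look unmoved by eye. The arm hid part of the marker in the overhead picture, but the wrist and scene cameras showed it.
- **Robot:** the gripper was clear of everything, with under 1 N at the wrist.

**Disagreement:** ball positions from the overhead camera were 2–3 mm off those from the wrist camera. I used the wrist camera's values.

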